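# Lay out the coffee board in the pantry

## Task

Lay out the coffee board: stand the green tea tin in the middle of the marble tile with the amber, brass-capped spice jar centred on top of it, the terracotta cup in the middle of the cork mat, and the white sugar pot on the bare wood midway between the mat and the tile. Stand the dark pepper mill behind the sugar pot: on the counter just off the board's far long edge (the one away from the robot), opposite the middle of that edge, with a finger's width (about 15 mm) between board and mill. Leave everything upright, and leave the blue cup and the green white-capped jar where they are.

Things in the scene. Friction and masses are not known exactly. Their poses are not given: they have to be found in the camera images.
- board: long walnut-brown serving board, fixed to the counter, 130 x 380 x 12 mm (x, y, z). Origin: centre of its underside; its top is 12 mm up. Its y axis runs along its length, its x axis across it, pointing away from the robot (the board is turned at most 0.25 rad). The mats lie fixed on it with their centres 130 mm either side of its middle; which is at which end varies
- cork_mat: round tan cork mat, 110 mm across, 6 mm thick, fixed on one end of the board. Origin: centre of its underside (12 mm above the counter; its top is 18 mm above the counter)
- marble_tile: square white marble tile, 110 x 110 x 6 mm, fixed on the other end of the board. Origin: centre of its underside (12 mm above the counter; its top is 18 mm above the counter)
- tea_tin: green square tea tin with a brass line round it, 64 x 64 x 86 mm, flat top, loose, upright, about 0.25 kg. Origin: centre of its underside; x and y axes square to its sides, z up
- spice_jar: small round amber glass spice jar with a flat brass cap, 44 mm diameter, 56 mm tall, loose, upright, about 0.12 kg. Origin: centre of its underside, z up
- sugar_pot: round white ceramic sugar pot with a flat white lid fixed on it, a dark wooden spot in the lid's middle; the pot is 60 mm in diameter up to 60 mm, the lid 54 mm in diameter up to 72 mm; loose, upright, about 0.3 kg. Origin: centre of its underside, z up
- mill: dark wooden pepper mill with a bright metal head and a small metal ball on top; straight cylinder 50 mm in diameter up to 70 mm, 96 mm tall in all; loose, upright, about 0.2 kg. Origin: centre of its underside, z up
- cup: terracotta (brick-coloured) open cup without handle, 66 mm outer diameter (62 mm at the foot), 72 mm tall, 4 mm wall; loose, mouth up, about 0.22 kg. Origin: centre of its underside, z up
- other_cup: blue cup of the same shape as the terracotta one, 66 mm diameter, 72 mm tall; loose; not wanted, to be left where it is. Origin: centre of its underside
- other_jar: green glass spice jar with a white cap, 44 mm diameter, 56 mm tall; loose; not wanted, to be left where it is. Origin: centre of its underside
There are look-alikes about, which are no part of the job. What is shaped like the mill but red is not meant.

How it is judged:
By the outcome, as a careful person would: the job done as asked, in the order asked, and still so for the second after the job is handed in, with the robot touching nothing.
It also fails if it takes over 128 s, if anything falls off the work surface, if the arm or the gripper's body presses on something with over 40 N, if the wrist force passes 120 N, or if a joint passes its speed limit or range.

## Robot

A 6-joint arm with a two-finger parallel gripper is mounted at the origin on the work surface. World frame = base frame: x ahead of the robot, y to its left, z up, the work surface at z = 0. Lengths are in mm, angles in degrees, forces in N, time in s.
With the tool pointing down it reaches from about 350 to 850 mm from the base axis. Payload 8.1 kg.
Tool frame: the origin (TCP) lies at the very end of the fingers, on their centre line; the grasp point (between the pads) lies 19 mm behind it (r.grasp_offset is the distance from the TCP to the grasp point, in mm); z points along the fingers, y is the line along which they close (so a half turn about z gives the same grasp; the last joint's range is limited). The gripper opens to 85 mm and grips with 20 to 120 N. Pads are 22 mm wide; open, the fingers measure 114 mm over their backs; the gripper's body (76 mm by 85 mm) begins 54 mm behind the grasp point. The pads swing forward as they close: fully open they stand 13 mm farther back than shut.
Start: joints at [69.477, 7.471, 85.268, -0, 87.261, -4.893], TCP at [161.635, 577.823, 231.292] pointing down, gripper open.
Joint ranges: [-169.43, 169.43], [-51.17, 129.36], [1.28, 143.12], [-76.62, 256.62], [0, 156.53], [-152.29, 152.29]. Speed limits (degrees/s): [136.94, 136.94, 159.86, 180, 180, 180].

## Interface

Orientations are given as [roll, pitch, yaw] about the fixed x, y, z axes, in that order (R = Rz(yaw) Ry(pitch) Rx(roll)).
In Python, from bench import r gives the robot as it stands.
- The arm moves only by the tool carry_out, never from a script. Its argument "commands" is a list of rows, each an object with "jaw": the finger opening in m, from 0 to 0.0854; "translation": the shift along the tool's x, y, z in m, a list of three; "spin": the turn about the tool's z in rad. A call has exactly 8 rows; each row shifts and turns the commanded pose from where the row before left it, along the tool's axes as they then stand; what a row does not reach is not made up. A row lasts 1/12 s, in which the tool goes at most 41.7 mm and 7.16 degrees, less where a joint would pass 70% of its speed; a pose out of reach is approached as far as the arm can. A call is refused whole if a number of a shift passes 0.0417 or a number of a turn 0.125, either way. A call with a gripper value outside its range is refused whole. The fingers move at their own pace and stop on an object; "squeeze" is the grip in N (left out, the last holds). Time passes only in rows, so rows that do not move let the fingers close, or fill a call up. It gives the time, the measured TCP pose, the force, the opening and the grip force at its end, in the units of the state.
- r.sense(): the state, without advancing time (a new reading comes with each control period).
- r.snapshot(name): name is "scene" or "side" or "wrist"; returns a dict with "pixels" (480x640x3 uint8, blue, green, red), "K" (3x3 intrinsics, pixels), "extrinsics" (4x4, takes a point from camera to world coordinates). Camera axes: x right, y down, z forward; pixel columns grow to the right and rows downward; lengths in mm; the calibration is good to about 2 mm. The wrist camera is an equidistant fisheye: a pixel r from the principal point sees the ray r / f radians off the axis. A picture is of the moment at which its call begins. There is no depth.
- r.hand_in(): hands the job in; it is judged then, once.
Trained networks look in a picture, given as the dict that the camera call returned (one of the last four; its "shot" number tells which), for a name from the list of things; names that differ only in an ending like _2 or _b are one class to them, and where a whole thing is asked for, a point or a joint stands for the part that bears it (a point fixed in the world has none). Each returns a list of dicts, best first, with "score" (0 to 1); they miss things now and then, are a little off and sometimes report something else, mostly with a low value. They report only what shows in the picture. A call takes as long as a camera call. They do not tell look-alikes from the thing itself.
- r.spot_in(picture, target): "xy" ([column, row] in pixels, amid what is visible of it).
- r.regions_of(picture, target): "pixels" (480x640 bool, what is visible of it) and "xy" ([column, row] in pixels, amid what is visible of it).
- r.landmark_of(picture, target): "xy" ([column, row] in pixels: a listed point, or the origin of a listed thing).
The state is a dict: "time": time; "joint_pos": joint angles; "qd": joint speeds; "joint_efforts": joint torques, N m; "tool_pos": TCP position; "tcp_rot": TCP orientation; "ft_force": force on the tool from outside, world axes, zero at the start; "wrist_torque": the same for the moment, N m; "finger_gap": finger opening in mm; "grip_force": force on a finger pad.
Only numpy, scipy, OpenCV 4.12 (cv2) and the standard library are available. Lean on these libraries where they do the work, as an engineer would, in place of code of your own. Each camera call takes 0.05 s, during which the arm holds its last target. There are 200 camera calls.

## Working session

There is one attempt and no reset: what is moved stays moved. The work goes in short steps, Python scripts to look and compute and a tool call to move; the robot and the scene stay as the last step left them, time stands still between calls to the robot, and variables do not carry over. Pictures are saved under pics/ and viewed, at most 14 in all, crops included, and the job is handed in when it is done.

Besides the shell and the picture viewer there is one more tool, called after "Request:" in YAML: its name, and indented under it one key for each argument. carry_out: Moves the arm, as the interface text tells. Its arguments: {"type":"object","properties":{"commands":{"type":"array","items":{"type":"object","properties":{"jaw":{"type":"number"},"translation":{"type":"array","items":{"type":"number"}},"spin":{"type":"number"}}}},"squeeze":{"type":"number"}},"required":["commands"]}

```bash
mkdir -p pics; ls
cat > h.py <<'E'
from bench import r
import numpy as np, cv2
def ray(p,uv):
    K=np.array(p["K"]);E=np.array(p["extrinsics"]);x=(uv[0]-K[0,2])/K[0,0];y=(uv[1]-K[1,2])/K[1,1]
    if p.get("fish"):
        t=np.hypot(x,y);s=np.sin(t)/max(t,1e-9);d=np.array([x*s,y*s,np.cos(t)])
    else: d=np.array([x,y,1.])
    d=E[:3,:3]@d;return E[:3,3],d/np.linalg.norm(d)
def atz(p,uv,z):
    o,d=ray(p,uv);return (o+d*(z-o[2])/d[2]).round(1)
def tri(rs):
    A=sum(np.eye(3)-np.outer(d,d) for o,d in rs);b=sum((np.eye(3)-np.outer(d,d))@o for o,d in rs);return np.linalg.solve(A,b).round(1)
def snap(n):
    p=r.snapshot(n);p["fish"]=n=="wrist";return p
E
python3 - <<'E'
from h import *
T="board cork_mat marble_tile tea_tin spice_jar sugar_pot mill cup other_cup other_jar".split()
for n in("scene","side"):
    p=snap(n);cv2.imwrite(f"pics/{n}0.png",p["pixels"]);print(n,np.array(p["K"]).round(0).tolist(),np.array(p["extrinsics"]).round(2).tolist())
    for t in T:
        print(t,[(np.round(q["xy"]).tolist(),round(q["score"],2),atz(p,q["xy"],0)[:2].tolist()) for q in r.landmark_of(p,t)[:3]])
print(r.sense())
E
```

```text
pics
scene [[438.0, 0.0, 315.0], [0.0, 438.0, 243.0], [0.0, 0.0, 1.0]] [[0.82, 0.4, -0.4, 900.88], [0.57, -0.6, 0.56, -536.24], [-0.01, -0.69, -0.72, 655.56], [0.0, 0.0, 0.0, 1.0]]
board [([294.0, 239.0], 0.74, [494.8, -39.1]), ([348.0, 145.0], 0.62, [406.2, 319.0]), ([419.0, 191.0], 0.23, [642.2, 248.7])]
cork_mat [([248.0, 266.0], 0.59, [461.3, -148.7])]
marble_tile [([334.0, 202.0], 0.57, [500.1, 106.8])]
tea_tin [([390.0, 158.0], 0.84, [525.9, 329.8]), ([199.0, 337.0], 0.69, [497.4, -320.7])]
spice_jar [([422.0, 193.0], 0.77, [651.5, 246.1])]
sugar_pot [([328.0, 325.0], 0.62, [668.9, -176.4])]
mill [([248.0, 430.0], 0.77, [670.5, -393.0]), ([186.0, 410.0], 0.75, [572.1, -424.2]), ([260.0, 363.0], 0.69, [616.3, -299.8])]
cup [([345.0, 143.0], 0.91, [394.7, 322.0]), ([394.0, 158.0], 0.57, [534.1, 333.6])]
other_cup [([154.0, 305.0], 0.8, [379.6, -317.3])]
other_jar [([202.0, 338.0], 0.91, [502.5, -319.8])]
side [[605.0, 0.0, 318.0], [0.0, 605.0, 239.0], [0.0, 0.0, 1.0]] [[0.89, -0.24, 0.4, 24.22], [-0.46, -0.44, 0.77, -1011.72], [-0.01, -0.86, -0.5, 693.79], [0.0, 0.0, 0.0, 1.0]]
b
[... 647 characters left out ...]
 -325.8])]
{'time': 1.1, 'joint_pos': array([ 6.94773384e+01,  7.47170033e+00,  8.52678641e+01,  1.35073330e-04,
        8.72613440e+01, -4.89325618e+00]), 'qd': array([-0.02668285,  0.087243  , -0.0175396 ,  0.1072329 ,  0.04917783,
        0.06859863]), 'joint_efforts': array([ 3.22382430e-04, -5.69345105e+01, -5.00864732e+01, -2.63196180e-04,
        1.75081554e-03, -3.36622088e-05]), 'tool_pos': array([161.62899266, 577.8227454 , 231.2860328 ]), 'tcp_rot': array([-1.79999106e+02, -2.11919779e-04,  1.64370588e+02]), 'ft_force': array([-0.63148944, -0.05912312, -0.2125372 ]), 'wrist_torque': array([ 0.00432832,  0.01290693, -0.04578057]), 'grip_force': 0.0, 'finger_gap': 85.31866346284008}
```

View pics/scene0.png

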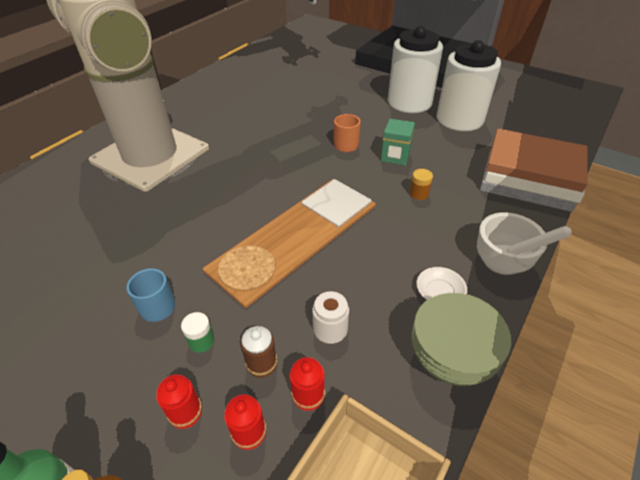

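View pics/side0.png

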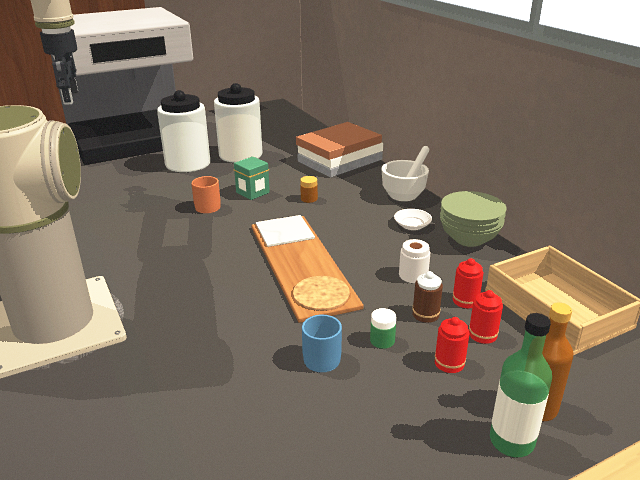

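Candidates (scene px):
- Terracotta cup (346,132), vs blue cup (152,295).
- Amber jar (422,184), vs green white-capped jar (198,332).
- Dark mill (259,350), vs red mills at (180,400), (245,420) and (308,383).
- Tea tin (398,142).
- Sugar pot (331,317), vs white canisters and bowl at the back.

Side px: cup (206,195), tin (251,177), jar (309,190), pot (415,261), dark mill (428,297). Cork is at the near −y end, marble at the +y end.

```bash
cat >> h.py <<'E'
from scipy.optimize import least_squares
a=np.linspace(0,2*np.pi,40,endpoint=False);c=np.c_[np.cos(a),np.sin(a)]
cyl=lambda *zr:np.vstack([np.c_[c*R,np.full(40,z)] for z,R in zr])
box=lambda x,y,z0,z1:np.array([[i*x/2,j*y/2,k] for i in(-1,1) for j in(-1,1) for k in(z0,z1)],float)
SH={"cup":cyl((0,31),(72,33)),"other_cup":cyl((0,31),(72,33)),"spice_jar":cyl((0,22),(56,22)),"other_jar":cyl((0,22),(56,22)),"sugar_pot":cyl((0,30),(60,30),(72,27)),
"mill":cyl((0,25),(70,25),(88,15),(96,4)),"tea_tin":box(64,64,0,86),"cork_mat":cyl((0,55),(6,55)),"marble_tile":box(110,110,0,6),"board":box(130,380,0,12)}
def proj(p,X):
    K=np.array(p["K"]);E=np.array(p["extrinsics"]);q=(X-E[:3,3])@E[:3,:3]
    if p["fish"]:
        rr=np.hypot(q[:,0],q[:,1]);t=np.arctan2(rr,q[:,2]);s=t/np.maximum(rr,1e-9)
        return np.c_[q[:,0]*s*K[0,0]+K[0,2],q[:,1]*s*K[1,1]+K[1,2]]
    return np.c_[q[:,0]/q[:,2]*K[0,0]+K[0,2],q[:,1]/q[:,2]*K[1,1]+K[1,2]]
def mask(p,t,uv=None):
    L=r.regions_of(p,t)
    if uv is not None: L=[q for q in L if np.hypot(*(np.array(q["xy"])-uv))<45]
    return L[0]["pixels"].astype(np.uint8) if L else None
def feat(cnt):  # centroid + second moments-based directions
    m=cv2.moments(cnt.astype(np.float32).reshape(-1,1,2));A=m["m00"]
    return np.array([m["m10"]/A,m["m01"]/A,np.sqrt(abs(A))*.5,m["mu20"]/A/40,m["mu02"]/A/40,m["mu11"]/A/40])
def fit(t,views,x0,yaw=False,z=None):
    """views [(p,mask)]; free x,y[,z][,yaw]"""
    obs=[]
    for p,m in views:
        cs=max(cv2.findContours(m,cv2.RETR_EXTERNAL,cv2.CHAIN_APPROX_NONE)[0],key=cv2.contourArea)
        # expand by half pixel: use moments of the mask
        M=cv2.moments((m>0).astype(np.uint8),True);A=M["m00"]
        obs.append(np.array([M["m10"]/A,M["m01"]/A,np.sqrt(A)*.5,M["mu20"]/A/40,M["mu02"]/A/40,M["mu11"]/A/40]))
    def res(v):
        th=v[3] if yaw else 0;R=np.array([[np.cos(th),-np.sin(th),0],[np.sin(th),np.cos(th),0],[0,0,1]])
        X=SH[t]@R.T+[v[0],v[1],v[2] if z is None else z]
        w=np.array([1,1,.3,1,1,1]) if yaw else np.array([1,1,0.1,0,0,0])
        return np.concatenate([(feat(cv2.convexHull(proj(p,X).astype(np.float32)))-o)*w for (p,_),o in zip(views,obs)])
    s=least_squares(res,np.array(x0,float),x_scale=[10,10,10,.1])
    return s.x.round(3),round(float(np.sqrt(np.mean(s.fun**2))),2)
E
python3 - <<'E'
from h import *
ps=[snap("scene"),snap("side")]
G={"cup":(395,320),"tea_tin":(526,331),"spice_jar":(640,238),"sugar_pot":(672,-180),"mill":(618,-302),"other_cup":(383,-322),"other_jar":(503,-323),"cork_mat":(470,-150),"marble_tile":(507,110),"board":(493,-32)}
for t,g in G.items():
    v=[]
    for p in ps:
        m=mask(p,t,proj(p,np.array([[*g,30 if t[0]!='b' else 0]]))[0])
        if m is not None:v.append((p,m))
    y=t in("tea_tin","board","marble_tile")
    x0=[*g,12 if t in("cork_mat","marble_tile") else 0,-.2 if t!="tea_tin" else 0]
    try:
        print(t,len(v),*fit(t,v,x0,y),"z fixed:",*fit(t,v,x0,y,z=x0[2]),[fit(t,[u],x0,y,z=x0[2])[0][:2].tolist() for u in v])
    except Exception as e:print(t,e)
p=ps[1]["pixels"];q=ps[0]["pixels"]
A=cv2.resize(q[290:440,150:350],(400,300));B=cv2.resize(q[90:215,310:450],(400,300));C=cv2.resize(p[220:370,370:530],(400,300));D=cv2.resize(p[140:240,180:340],(400,300))
cv2.imwrite("pics/crop.png",np.vstack([np.hstack([A,B]),np.hstack([C,D])]))
E
```

```text
cup 2 [ 4.01920e+02  3.16273e+02  0.00000e+00 -2.00000e-01] 0.13 z fixed: [ 4.01920e+02  3.16273e+02  0.00000e+00 -2.00000e-01] 0.13 [[400.719, 317.09], [403.13, 316.448]]
tea_tin 2 [533.283 331.      0.      0.   ] 0.92 z fixed: [533.283 331.      0.      0.   ] 0.92 [[526.0, 331.0], [528.428, 331.607]]
spice_jar 2 [ 6.46647e+02  2.37660e+02  0.00000e+00 -2.00000e-01] 0.05 z fixed: [ 6.46647e+02  2.37660e+02  0.00000e+00 -2.00000e-01] 0.05 [[642.19, 236.475], [646.65, 237.177]]
sugar_pot 2 [ 6.75797e+02 -1.78213e+02  0.00000e+00 -2.00000e-01] 0.34 z fixed: [ 6.75797e+02 -1.78213e+02  0.00000e+00 -2.00000e-01] 0.34 [[675.61, -179.853], [676.011, -176.16]]
mill 2 [ 6.48013e+02 -3.12569e+02  0.00000e+00 -2.00000e-01] 9.38 z fixed: [ 6.48013e+02 -3.12569e+02  0.00000e+00 -2.00000e-01] 9.38 [[617.888, -298.233], [715.356, -292.26]]
other_cup 2 [ 3.89002e+02 -3.18005e+02  0.00000e+00 -2.00000e-01] 0.12 z fixed: [ 3.89002e+02 -3.18005e+02  0.00000e+00 -2.00000e-01] 0.12 [[389.444, -317.871], [388.58, -318.8]]
other_jar 2 [ 5.06000e+02 -3.24099e+02  0.00000e+00 -2.00000e-01] 0.07 z fixed: [ 5.06000e+02 -3.24099e+02  0.00000e+00 -2.00000e-01] 0.07 [[505.964, -323.828], [505.949, -324.453]]
cork_mat 2 [ 4.70435e+02 -1.61073e+02  1.19620e+01 -2.00000e-01] 0.12 z fixed: [ 4.70373e+02 -1.61023e+02  1.20000e+01 -2.00000e-01] 0.12 [[469.83, -157.715], [471.279, -158.236]]
marble_tile 2 [ 5.15114e+02  1.10000e+02  1.20000e+01 -2.00000e-01] 1.95 z fixed: [ 5.15114e+02  1.10000e+02  1.20000e+01 -2.00000e-01] 1.95 [[507.0, 110.0], [516.995, 109.205]]
board 2 [ 4.93529e+02 -3.20000e+01  0.00000e+00 -1.23000e-01] 5.31 z fixed: [ 4.93529e+02 -3.20000e+01  0.00000e+00 -1.23000e-01] 5.31 [[493.0, -32.0], [491.551, -32.0]]
```

View pics/crop.png

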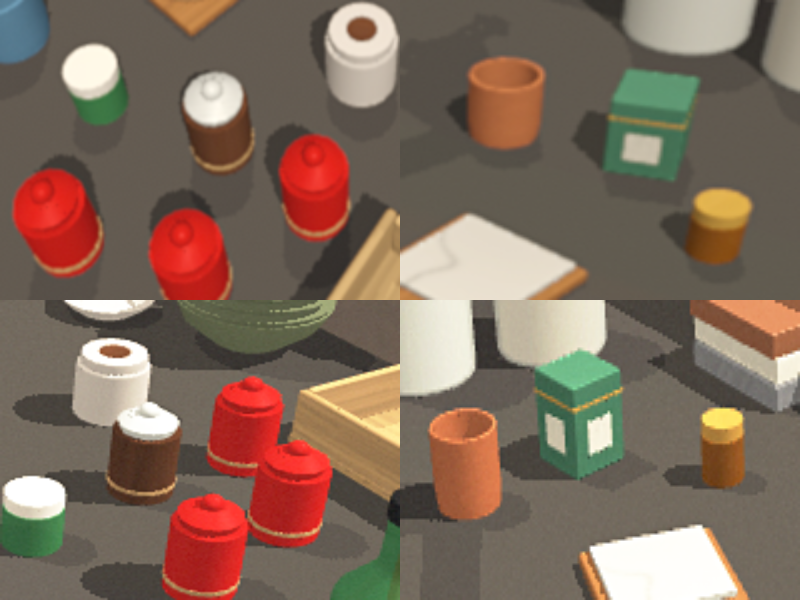

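The crop confirms the choice: dark mill with bright head at scene (259,350), amber jar at (422,184), terracotta cup, green tin (turned), and sugar pot with its brown spot. Next I fix the fit's step size and the instance choice.

```bash
sed -i 's/x_scale=\[10,10,10,.1\])/x_scale=[10,10,10,.1],diff_step=2e-3,method="trf")/; s/    return L\[0\]\["pixels"\]/    if uv is not None: L.sort(key=lambda q:np.hypot(*(np.array(q["xy"])-uv)))\n    return L[0]["pixels"]/; s/def fit(t,views,x0,yaw=False,z=None):/def fit(t,views,x0,yaw=False,z=None):\n    x0=np.array(x0,float)/' h.py
sed -i 's/    def res(v):/    o0=np.array([x0[0],x0[1],x0[2],x0[3]])\n    def res(u):\n        v=o0+(u-100)*[1,1,1,.01]/; s/s=least_squares(res,np.array(x0,float),x_scale.*/s=least_squares(res,np.full(4,100.),diff_step=3e-3)/; s/return s.x.round(3),/return (o0+(s.x-100)*[1,1,1,.01]).round(3),/; s/\.astype(np.float32)))-o)/.astype(np.float32)),-1)-o)/; s/def feat(cnt):/def feat(cnt,_=0):/' h.py
python3 - <<'E'
from h import *
np.set_printoptions(suppress=True)
ps=[snap("scene"),snap("side")]
G={"cup":(402,316),"tea_tin":(528,331),"spice_jar":(646,237),"sugar_pot":(675,-178),"mill":(618,-302),"other_cup":(388,-318),"other_jar":(505,-323),"cork_mat":(470,-155),"marble_tile":(507,110),"board":(493,-32)}
W=[{},{}]
for t,g in G.items():
    v=[]
    for i,p in enumerate(ps):
        m=mask(p,t,proj(p,np.array([[*g,30 if t[0]!='b' else 0]]))[0])
        if t=="board":
            m=m if m is not None else 0
            for k in("cork_mat","marble_tile"): m=m|W[i][k]
        if m is not None:v.append((p,m));W[i][t]=m
    y=t in("tea_tin","board","marble_tile")
    x0=[*g,12 if t in("cork_mat","marble_tile") else 0,-.13 if t!="tea_tin" else 0.1]
    print(t,len(v),*fit(t,v,x0,y),"zfix:",*fit(t,v,x0,y,z=x0[2]),[fit(t,[u],x0,y,z=x0[2])[0].tolist() for u in v])
E
```

```text
cup 2 [401.039 316.39    0.379  -0.13 ] 0.12 zfix: [400.997 316.809   0.     -0.13 ] 0.13 [[400.028, 318.177, 0.0, -0.13], [401.044, 315.527, 0.0, -0.13]]
tea_tin 2 [532.944 341.69    0.17    0.225] 0.12 zfix: [ 532.938  341.885 -196.258    0.224] 0.12 [[532.697, 342.216, -19.639, 0.245], [532.98, 341.853, -6.099, 0.117]]
spice_jar 2 [647.255 238.144  -0.302  -0.13 ] 0.13 zfix: [647.245 237.831   0.     -0.13 ] 0.13 [[646.981, 238.748, 0.0, -0.13], [646.58, 235.889, 0.0, -0.13]]
sugar_pot 1 [ 711.348 -130.423  -35.487   -0.13 ] 0.0 zfix: [ 676.23  -175.444    0.      -0.13 ] 0.04 [[676.23, -175.444, 0.0, -0.13]]
mill 2 [ 618.736 -298.786   -0.161   -0.13 ] 0.07 zfix: [ 618.744 -298.852    0.      -0.13 ] 0.07 [[618.963, -299.075, 0.0, -0.13], [618.604, -298.527, 0.0, -0.13]]
other_cup 2 [ 388.975 -317.961   -0.462   -0.13 ] 0.05 zfix: [ 389.025 -318.149    0.      -0.13 ] 0.09 [[389.161, -317.925, 0.0, -0.13], [388.732, -318.711, 0.0, -0.13]]
other_jar 1 [ 514.625 -312.931  -11.285   -0.13 ] 0.0 zfix: [ 506.447 -324.579    0.      -0.13 ] 0.01 [[506.447, -324.579, 0.0, -0.13]]
cork_mat 1 [ 477.691 -147.189    0.211   -0.13 ] 0.0 zfix: [ 469.985 -161.879   12.      -0.13 ] 0.01 [[469.985, -161.879, 12.0, -0.13]]
marble_tile 2 [511.3    95.388  12.081  -0.356] 0.14 zfix: [511.298  95.459 110.846  -0.347] 0.14 [[511.097, 96.344, 280.13, 2.023], [511.281, 94.703, 18.087, -1.88]]Traceback (most recent call last):
  File "<stdin>", line 12, in <module>
KeyError: 'cork_mat'
```

```bash
cat > g.py <<'E'
from h import *
def plan(x,y,z,yaw,n):
    s=r.sense();p=np.array(s["tool_pos"]);w=s["tcp_rot"][2]
    D=np.array([x,y,z])-p;dy=(yaw-w+180)%360-180;out=[]
    for i in range(n):
        a=np.radians(w+dy*i/n);d=D/n
        out.append([round(v/1000,4) for v in(d@[np.cos(a),np.sin(a),0],d@[np.sin(a),-np.cos(a),0],-d[2])])
    print("spin/row",round(-np.radians(dy)/n,4))
    print(out if abs(dy)>.3 else out[0],"total",(np.array(out[0])*n).round(4) if abs(dy)<=.3 else "")
E
python3 - <<'E'
from g import *
p=snap("scene")
for n,uv in dict(can1=(412,108),can2=(465,125),red3=(308,403),red1=(185,420),red2=(247,442)).items():print(n,atz(p,uv,0))
plan(533,342,190,192.9,16)
E
```

```text
can1 [463.1 583.3   0. ]
can2 [626.  578.7   0. ]
red3 [ 720.3 -310.5    0. ]
red1 [ 582.5 -435.4    0. ]
red2 [ 680.5 -407.3    0. ]
spin/row -0.0311
[[np.float64(-0.0263), np.float64(-0.0079), np.float64(0.0026)], [np.float64(-0.0261), np.float64(-0.0088), np.float64(0.0026)], [np.float64(-0.0258), np.float64(-0.0096), np.float64(0.0026)], [np.float64(-0.0255), np.float64(-0.0104), np.float64(0.0026)], [np.float64(-0.0251), np.float64(-0.0111), np.float64(0.0026)], [np.float64(-0.0248), np.float64(-0.0119), np.float64(0.0026)], [np.float64(-0.0244), np.float64(-0.0127), np.float64(0.0026)], [np.float64(-0.024), np.float64(-0.0134), np.float64(0.0026)], [np.float64(-0.0236), np.float64(-0.0142), np.float64(0.0026)], [np.float64(-0.0231), np.float64(-0.0149), np.float64(0.0026)], [np.float64(-0.0226), np.float64(-0.0156), np.float64(0.0026)], [np.float64(-0.0221), np.float64(-0.0163), np.float64(0.0026)], [np.float64(-0.0216), np.float64(-0.017), np.float64(0.0026)], [np.float64(-0.0211), np.float64(-0.0177), np.float64(0.0026)], [np.float64(-0.0205), np.float64(-0.0183), np.float64(0.0026)], [np.float64(-0.0199), np.float64(-0.0189), np.float64(0.0026)]] total
```

Request:
carry_out:
  commands:
    - {"jaw":0.085,"translation":[-0.0263,-0.0079,0.0026],"spin":-0.0311}
    - {"jaw":0.085,"translation":[-0.0261,-0.0088,0.0026],"spin":-0.0311}
    - {"jaw":0.085,"translation":[-0.0258,-0.0096,0.0026],"spin":-0.0311}
    - {"jaw":0.085,"translation":[-0.0255,-0.0104,0.0026],"spin":-0.0311}
    - {"jaw":0.085,"translation":[-0.0251,-0.0111,0.0026],"spin":-0.0311}
    - {"jaw":0.085,"translation":[-0.0248,-0.0119,0.0026],"spin":-0.0311}
    - {"jaw":0.085,"translation":[-0.0244,-0.0127,0.0026],"spin":-0.0311}
    - {"jaw":0.085,"translation":[-0.024,-0.0134,0.0026],"spin":-0.0311}
  squeeze: 40

```text
time: 3.97
tool_pos: [348.4, 459.1, 210.5]
tcp_rot: [180.0, 0.0, 178.7]
ft_force: [-0.4, 0.3, -0.0]
finger_gap: 85.2
grip_force: 0.0
```

Request:
carry_out:
  commands:
    - {"jaw":0.085,"translation":[-0.0236,-0.0142,0.0026],"spin":-0.0311}
    - {"jaw":0.085,"translation":[-0.0231,-0.0149,0.0026],"spin":-0.0311}
    - {"jaw":0.085,"translation":[-0.0226,-0.0156,0.0026],"spin":-0.0311}
    - {"jaw":0.085,"translation":[-0.0221,-0.0163,0.0026],"spin":-0.0311}
    - {"jaw":0.085,"translation":[-0.0216,-0.017,0.0026],"spin":-0.0311}
    - {"jaw":0.085,"translation":[-0.0211,-0.0177,0.0026],"spin":-0.0311}
    - {"jaw":0.085,"translation":[-0.0205,-0.0183,0.0026],"spin":-0.0311}
    - {"jaw":0.085,"translation":[-0.0199,-0.0189,0.0026],"spin":-0.0311}

```text
time: 4.63
tool_pos: [534.1, 341.1, 189.6]
tcp_rot: [180.0, 0.0, -167.0]
ft_force: [0.4, -0.3, -0.2]
finger_gap: 85.4
grip_force: 0.0
```

Run:
```python
from h import *
p=snap("wrist");cv2.imwrite("pics/w1.png",p["pixels"])
print(np.array(p["K"]).round(1).tolist(),np.array(p["extrinsics"]).round(2).tolist())
for t in("tea_tin","cup","spice_jar","marble_tile"):
  print(t,[(np.round(q["xy"]).tolist(),round(q["score"],2),atz(p,q["xy"],18 if t[0]=='m' else 0)[:2].tolist()) for q in r.landmark_of(p,t)[:3]])
m=mask(p,"tea_tin")
if m is not None: print(fit("tea_tin",[(p,m)],[533,342,0,.225],True,z=0))
s=r.sense();print(s["tool_pos"],s["tcp_rot"],s["time"],s["ft_force"])
```

```text
[[371.6, 0.0, 317.6], [0.0, 371.6, 246.0], [0.0, 0.0, 1.0]] [[-0.22, 0.94, 0.27, 464.65], [0.97, 0.22, 0.06, 326.18], [-0.0, 0.28, -0.96, 332.43], [0.0, 0.0, 0.0, 1.0]]
tea_tin [([318.0, 213.0], 0.69, [528.5, 340.6])]
cup [([323.0, 71.0], 0.71, [402.0, 316.3]), ([80.0, 150.0], 0.71, [513.9, 87.9])]
spice_jar [([196.0, 300.0], 0.62, [643.1, 239.7])]
marble_tile []
(array([5.32130e+02, 3.41563e+02, 0.00000e+00, 3.61000e-01]), 0.31)
[532.31651803 342.53770442 189.71207845] [ 1.79981068e+02 -2.21067789e-02 -1.67115342e+02] 4.9333 [-0.35507341  0.2167763   0.45605079]
```

View pics/w1.png

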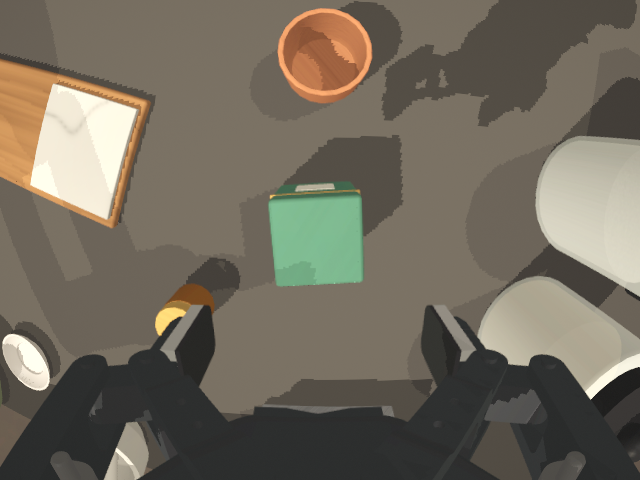

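Wrist view: tin's lighter green top spans (270,196)–(362,285), nearly square to the fingers, centred. The cup is at (325,55), amber jar at (185,310), marble tile around (85,150).

Run:
```python
from h import *
im=cv2.imread("pics/w1.png");p=snap("wrist")
hsv=cv2.cvtColor(im,cv2.COLOR_BGR2HSV)
def rect(m,z):
    m=cv2.morphologyEx(m.astype(np.uint8),cv2.MORPH_OPEN,np.ones((3,3)))
    c=max(cv2.findContours(m,0,cv2.CHAIN_APPROX_NONE)[0],key=cv2.contourArea)[:,0]
    w=np.array([atz(p,q,z)[:2] for q in c.astype(float)],np.float32)
    print(len(c),c.min(0),c.max(0),cv2.minAreaRect(w), cv2.minAreaRect(cv2.convexHull(w)))
print(hsv[240,320],hsv[190,280],hsv[140,80],hsv[278,315])
rect((hsv[...,0]>70)&(hsv[...,0]<90)&(hsv[...,2]>105)&(hsv[...,1]>90),86)
m=(hsv[...,1]<45)&(hsv[...,2]>160);m[:, 160:]=0;m[240:]=0
rect(m,18)
```

```text
[ 70  84 189] [ 69  88 102] [ 21  28 242] [ 69  80 187]Traceback (most recent call last):
  File "<stdin>", line 10, in <module>
  File "<stdin>", line 6, in rect
ValueError: max() iterable argument is empty
```

Run:
```python
from g import *
im=cv2.imread("pics/w1.png");p=snap("wrist")
hsv=cv2.cvtColor(im,cv2.COLOR_BGR2HSV)
def rect(m,z):
    m=cv2.morphologyEx(m.astype(np.uint8),cv2.MORPH_OPEN,np.ones((3,3)))
    c=max(cv2.findContours(m,0,cv2.CHAIN_APPROX_NONE)[0],key=cv2.contourArea)[:,0]
    w=np.array([atz(p,q,z)[:2] for q in c.astype(float)],np.float32)
    print(len(c),c.min(0),c.max(0),cv2.minAreaRect(w))
rect((hsv[...,0]>60)&(hsv[...,0]<85)&(hsv[...,2]>130)&(hsv[...,1]>60),86)
m=(hsv[...,1]<50)&(hsv[...,2]>150);m[:, 160:]=0;m[240:]=0
rect(m,18)
plan(533,342,35,192.9,8)
```

```text
341 [269 195] [362 285] ((530.2482299804688, 342.54327392578125), (62.673038482666016, 62.90671157836914), 15.915018081665039)
369 [31 84] [137 218] ((508.90789794921875, 98.71073150634766), (111.95406341552734, 109.94527435302734), 80.81358337402344)
spin/row 0.0001
[np.float64(-0.0001), np.float64(-0.0001), np.float64(0.0194)] total [-0.0008 -0.0008  0.1552]
```

Request:
carry_out:
  commands:
    - {"jaw":0.085,"translation":[0,0,0.0194],"spin":-0.02}
    - {"jaw":0.085,"translation":[0,0,0.0194],"spin":-0.02}
    - {"jaw":0.085,"translation":[0,0,0.0194]}
    - {"jaw":0.085,"translation":[0,0,0.0194]}
    - {"jaw":0.085,"translation":[0,0,0.0194]}
    - {"jaw":0.085,"translation":[0,0,0.0194]}
    - {"jaw":0.085,"translation":[0,0,0.0194]}
    - {"jaw":0.085,"translation":[0,0,0.0194]}

```text
invalid input
```

Request:
carry_out:
  commands:
    - {"jaw":0.085,"translation":[0,0,0]}
    - {"jaw":0.055,"translation":[0,0,0]}
    - {"jaw":0.055,"translation":[0,0,0]}
    - {"jaw":0.055,"translation":[0,0,0]}
    - {"jaw":0.055,"translation":[0,0,0]}
    - {"jaw":0.055,"translation":[0,0,0]}
    - {"jaw":0.055,"translation":[0,0,0]}
    - {"jaw":0.055,"translation":[0,0,0]}
  squeeze: 40

```text
invalid input
```

Run:
```python
from h import *
s=r.sense();print(s["tool_pos"],s["tcp_rot"],s["time"],s["ft_force"],s["finger_gap"],s["grip_force"])
```

```text
[532.17112296 342.84661086 189.93900343] [ 1.79983881e+02  5.16412506e-03 -1.67058925e+02] 5.0333 [ 0.1237515  -0.26119722  1.35016446] 84.97846215810792 0.0
```

Request:
carry_out:
  commands:
    - {"jaw":0.085,"translation":[0.0,0.0,0.0194],"spin":-0.02}
    - {"jaw":0.085,"translation":[0.0,0.0,0.0194],"spin":-0.02}
    - {"jaw":0.085,"translation":[0.0,0.0,0.0194],"spin":0.0}
    - {"jaw":0.085,"translation":[0.0,0.0,0.0194],"spin":0.0}
    - {"jaw":0.085,"translation":[0.0,0.0,0.0194],"spin":0.0}
    - {"jaw":0.085,"translation":[0.0,0.0,0.0194],"spin":0.0}
    - {"jaw":0.085,"translation":[0.0,0.0,0.0194],"spin":0.0}
    - {"jaw":0.085,"translation":[0.0,0.0,0.0194],"spin":0.0}

```text
time: 5.7
tool_pos: [532.3, 342.9, 34.0]
tcp_rot: [180.0, 0.0, -164.8]
ft_force: [-0.3, -0.6, 0.1]
finger_gap: 85.1
grip_force: 0.0
```

Request:
carry_out:
  commands:
    - {"jaw":0.085,"translation":[0.0,0.0,0.0],"spin":0.0}
    - {"jaw":0.055,"translation":[0.0,0.0,0.0],"spin":0.0}
    - {"jaw":0.055,"translation":[0.0,0.0,0.0],"spin":0.0}
    - {"jaw":0.055,"translation":[0.0,0.0,0.0],"spin":0.0}
    - {"jaw":0.055,"translation":[0.0,0.0,0.0],"spin":0.0}
    - {"jaw":0.055,"translation":[0.0,0.0,0.0],"spin":0.0}
    - {"jaw":0.055,"translation":[0.0,0.0,0.0],"spin":0.0}
    - {"jaw":0.055,"translation":[0.0,0.0,0.0],"spin":0.0}
  squeeze: 40

```text
time: 6.37
tool_pos: [533.8, 342.6, 36.0]
tcp_rot: [180.0, 0.1, -164.8]
ft_force: [-2.3, 1.0, 6.1]
finger_gap: 63.1
grip_force: 46.5
```

Run:
```python
from g import *
s=r.sense();print(s["tool_pos"],s["tcp_rot"],s["time"],s["ft_force"],s["finger_gap"],s["grip_force"])
```

```text
[533.81288508 342.63175315  36.04701175] [ 1.79958674e+02  1.23980877e-01 -1.64820568e+02] 6.3667 [-2.34246481  1.00702     6.14589855] 63.144087652068926 46.47307634353638
```

Request:
carry_out:
  commands:
    - {"jaw":0.055,"translation":[0.0,0.0,-0.02],"spin":0.0}
    - {"jaw":0.055,"translation":[0.0,0.0,-0.02],"spin":0.0}
    - {"jaw":0.055,"translation":[0.0,0.0,-0.02],"spin":0.0}
    - {"jaw":0.055,"translation":[0.0,0.0,-0.02],"spin":0.0}
    - {"jaw":0.055,"translation":[0.0,0.0,0.0],"spin":0.106}
    - {"jaw":0.055,"translation":[0.0,0.0,0.0],"spin":0.106}
    - {"jaw":0.055,"translation":[0.0,0.0,0.0],"spin":0.106}
    - {"jaw":0.055,"translation":[0.0,0.0,0.0],"spin":0.106}

```text
time: 7.03
tool_pos: [532.7, 341.7, 114.1]
tcp_rot: [-180.0, -0.0, 170.6]
ft_force: [-0.0, 0.1, -3.9]
finger_gap: 63.7
grip_force: 45.8
```

Run:
```python
from g import *
s=r.sense();print(s["tool_pos"],s["tcp_rot"],s["time"],s["ft_force"],s["finger_gap"],s["grip_force"])
plan(511,96.5,115,170.9,8)
```

```text
[532.6859541  341.65222534 114.13782641] [-1.79967010e+02 -3.32281629e-02  1.70568240e+02] 7.0333 [-0.04186336  0.0830341  -3.94136192] 63.66701495438422 45.80989480018616
spin/row -0.0007
[[np.float64(-0.0023), np.float64(-0.0307), np.float64(-0.0001)], [np.float64(-0.0023), np.float64(-0.0307), np.float64(-0.0001)], [np.float64(-0.0023), np.float64(-0.0307), np.float64(-0.0001)], [np.float64(-0.0023), np.float64(-0.0307), np.float64(-0.0001)], [np.float64(-0.0023), np.float64(-0.0307), np.float64(-0.0001)], [np.float64(-0.0022), np.float64(-0.0307), np.float64(-0.0001)], [np.float64(-0.0022), np.float64(-0.0307), np.float64(-0.0001)], [np.float64(-0.0022), np.float64(-0.0307), np.float64(-0.0001)]] total
```

Request:
carry_out:
  commands:
    - {"jaw":0.055,"translation":[-0.0023,-0.0307,0.0],"spin":0.0}
    - {"jaw":0.055,"translation":[-0.0023,-0.0307,0.0],"spin":0.0}
    - {"jaw":0.055,"translation":[-0.0023,-0.0307,0.0],"spin":0.0}
    - {"jaw":0.055,"translation":[-0.0023,-0.0307,0.0],"spin":0.0}
    - {"jaw":0.055,"translation":[-0.0023,-0.0307,0.0],"spin":0.0}
    - {"jaw":0.055,"translation":[-0.0023,-0.0307,0.0],"spin":0.0}
    - {"jaw":0.055,"translation":[-0.0023,-0.0307,0.0],"spin":0.0}
    - {"jaw":0.055,"translation":[-0.0023,-0.0307,0.0],"spin":0.0}

```text
time: 7.7
tool_pos: [511.5, 95.0, 114.1]
tcp_rot: [-180.0, -0.0, 170.9]
ft_force: [0.5, -0.8, -2.3]
finger_gap: 63.9
grip_force: 46.1
```

Run:
```python
from g import *
p=snap("wrist");q=snap("scene")
cv2.imwrite("pics/w2.png",np.hstack([cv2.resize(p["pixels"],(400,300)),q["pixels"][120:345,190:490][:, :].repeat(1,0) if 0 else cv2.resize(q["pixels"][110:335,190:490],(400,300))]))
cv2.imwrite("pics/w2full.png",p["pixels"])
s=r.sense();print(s["tool_pos"],s["tcp_rot"],s["time"])
for t,z in(("marble_tile",12),("cork_mat",12),("board",0)):
  print(t,[(np.round(k["xy"]).tolist(),round(k["score"],2),atz(p,k["xy"],z)[:2].tolist()) for k in r.landmark_of(p,t)[:2]])
```

```text
[511.55553781  92.53233514 114.0476739 ] [-1.79885791e+02 -4.08910930e-02  1.70664112e+02] 7.8
marble_tile []
cork_mat [([24.0, 246.0], 0.62, [471.2, -158.2]), ([565.0, 67.0], 0.35, [401.4, 303.5])]
board [([151.0, 244.0], 0.7, [493.0, -31.5]), ([7.0, 377.0], 0.69, [616.8, -295.2])]
```

View pics/w2.png

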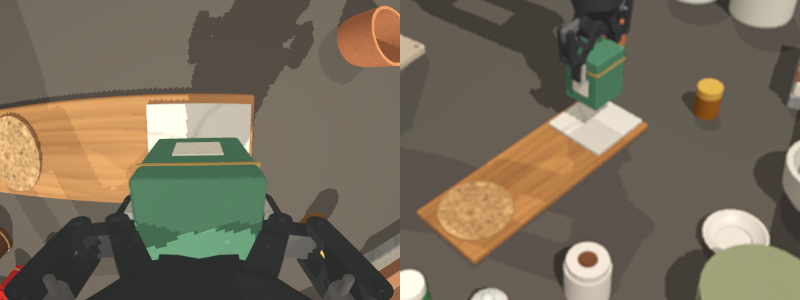

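Wrist view: tin held upright; the tile's near corners show at about (235,167) and (403,165) full scale. The scene crop shows the tin over the tile.

Run:
```python
from g import *
ss=[]
for i in range(4):
    p=snap("wrist");ss.append(r.sense()["tool_pos"])
print(np.round(ss,1).tolist())
hsv=cv2.cvtColor(p["pixels"],cv2.COLOR_BGR2HSV)
m=((hsv[...,1]<60)&(hsv[...,2]>120));m[:155]=0;m[215:]=0;m[:,:225]=0;m[:,412:]=0
m=cv2.morphologyEx(m.astype(np.uint8),cv2.MORPH_OPEN,np.ones((3,3)))
c=np.vstack(cv2.findContours(m,0,cv2.CHAIN_APPROX_NONE)[0])[:,0]
top=[];L=[];R=[]
for x in range(250,395,5):
    k=np.flatnonzero(m[:,x]); 
    if len(k):top.append(atz(p,(x,k[0]-.5),18)[:2])
for y in range(175,205,3):
    k=np.flatnonzero(m[y])
    if len(k):L.append(atz(p,(k[0]-.5,y),18)[:2]);R.append(atz(p,(k[-1]+.5,y),18)[:2])
print(c.min(0),c.max(0))
v=np.array([.9873,-.1587]);u=np.array([.1587,.9873])
for n,A in(("near",top),("L",L),("R",R)):
    A=np.array(A);print(n,"v",np.median(A@v).round(1),(A@v).std().round(1),"u",np.median(A@u).round(1),(A@u).std().round(1), np.degrees(np.arctan2(*(A[-1]-A[0])[::-1])).round(1))
t=np.array([511,96]);print("est tile v,u",t@v,t@u)
print([(k["xy"],atz(p,k["xy"],18)) for k in r.spot_in(p,"cork_mat")[:1]])
```

```text
[[512.2, 97.2, 114.4], [512.2, 97.4, 114.4], [512.2, 97.6, 114.4], [512.2, 97.6, 114.4]]
[230 165] [411 214]
near v 434.2 0.2 u 180.0 27.0 81.0
L v 449.3 5.8 u 120.9 0.2 -9.6
R v 449.0 5.7 u 240.4 4.9 21.1
est tile v,u 489.27509999999995 175.87650000000002
[([28.4, 245.7], array([ 471.9, -144. ,   18. ]))]
```

Request:
carry_out:
  commands:
    - {"jaw":0.055,"translation":[0.0,-0.0017,0.012],"spin":0.0}
    - {"jaw":0.055,"translation":[0.0,0.0,0.012],"spin":0.0}
    - {"jaw":0.055,"translation":[0.0,0.0,0.012],"spin":0.0}
    - {"jaw":0.055,"translation":[0.0,0.0,0.011],"spin":0.0}
    - {"jaw":0.055,"translation":[0.0,0.0,0.008],"spin":0.0}
    - {"jaw":0.055,"translation":[0.0,0.0,0.005],"spin":0.0}
    - {"jaw":0.055,"translation":[0.0,0.0,0.001],"spin":0.0}
    - {"jaw":0.055,"translation":[0.0,0.0,0.0],"spin":0.0}

```text
time: 8.87
tool_pos: [512.1, 94.9, 53.9]
tcp_rot: [-180.0, -0.0, 170.9]
ft_force: [-3.3, -0.8, 4.0]
finger_gap: 63.6
grip_force: 45.8
```

Request:
carry_out:
  commands:
    - {"jaw":0.055,"translation":[0.0,0.0,0.0],"spin":0.0}
    - {"jaw":0.055,"translation":[0.0,0.0,0.0],"spin":0.0}
    - {"jaw":0.085,"translation":[0.0,0.0,0.0],"spin":0.0}
    - {"jaw":0.085,"translation":[0.0,0.0,0.0],"spin":0.0}
    - {"jaw":0.085,"translation":[0.0,0.0,0.0],"spin":0.0}
    - {"jaw":0.085,"translation":[0.0,0.0,0.0],"spin":0.0}
    - {"jaw":0.085,"translation":[0.0,0.0,0.0],"spin":0.0}
    - {"jaw":0.085,"translation":[0.0,0.0,0.0],"spin":0.0}

```text
time: 9.53
tool_pos: [512.0, 94.9, 53.4]
tcp_rot: [180.0, 0.0, 170.9]
ft_force: [-1.0, 0.3, 0.1]
finger_gap: 85.0
grip_force: 0.0
```

Request:
carry_out:
  commands:
    - {"jaw":0.085,"translation":[0.0,0.0,-0.02],"spin":0.0}
    - {"jaw":0.085,"translation":[0.0,0.0,-0.025],"spin":0.0}
    - {"jaw":0.085,"translation":[0.0,0.0,-0.025],"spin":0.0}
    - {"jaw":0.085,"translation":[0.0,0.0,-0.025],"spin":0.0}
    - {"jaw":0.085,"translation":[0.0,0.0,-0.025],"spin":0.0}
    - {"jaw":0.085,"translation":[0.0,0.0,-0.02],"spin":0.0}
    - {"jaw":0.085,"translation":[0.0,0.0,0.0],"spin":0.0}
    - {"jaw":0.085,"translation":[0.0,0.0,0.0],"spin":0.0}

```text
time: 10.2
tool_pos: [513.1, 95.0, 195.1]
tcp_rot: [180.0, 0.2, 170.9]
ft_force: [0.3, -0.4, -0.4]
finger_gap: 84.8
grip_force: 0.0
```

```bash
cat >> g.py <<'E'
V=np.array([.9873,-.1587]);U=np.array([.1587,.9873])
def toprect(p,sel,z,box):
    hsv=cv2.cvtColor(p["pixels"],cv2.COLOR_BGR2HSV);m=sel(hsv[...,0].astype(int),hsv[...,1],hsv[...,2]);k=np.zeros_like(m);x0,y0,x1,y1=box;k[y0:y1,x0:x1]=m[y0:y1,x0:x1]
    k=cv2.morphologyEx(k.astype(np.uint8),cv2.MORPH_OPEN,np.ones((3,3)))
    c=max(cv2.findContours(k,0,cv2.CHAIN_APPROX_NONE)[0],key=cv2.contourArea)[:,0]
    w=np.array([atz(p,q,z)[:2] for q in c.astype(float)],np.float32);R=cv2.minAreaRect(w)
    print(c.min(0),c.max(0),np.round(R[0],1),np.round(R[1],1),round(R[2],1),"v,u",np.round([R[0]@V,R[0]@U],1),"circ",np.round(cv2.minEnclosingCircle(w)[0],1));return R
E
python3 - <<'E'
from g import *
for i in range(2):p=snap("wrist")
cv2.imwrite("pics/w3.png",p["pixels"]);print(r.sense()["tool_pos"])
toprect(p,lambda h,s,v:(h>60)&(h<85)&(v>130)&(s>60),104,(200,120,450,330))
plan(646.5,237.5,200,170.9,8)
E
```

```text
[511.48646367  94.8222258  192.54517653]
[269 202] [365 293] [510.8  95.9] [62.4 62.2] 81.8 v,u [489.1 175.8] circ [510.6  95.8]
spin/row -0.0
[np.float64(-0.0138), np.float64(0.0203), np.float64(-0.0009)] total [-0.1104  0.1624 -0.0072]
```

View pics/w3.png

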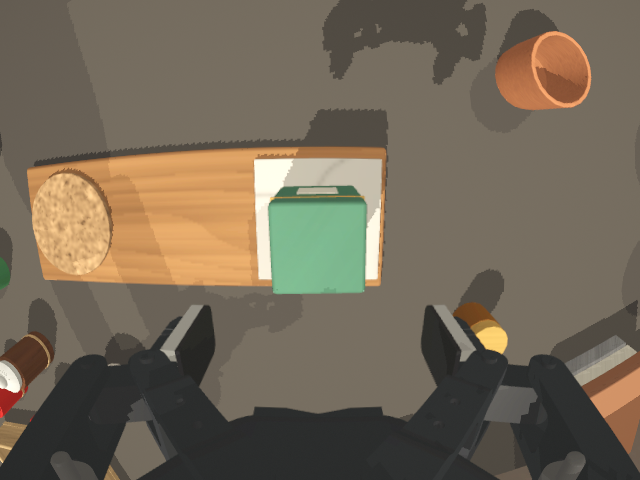

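Wrist view: tin square on the tile (top (269,202)–(365,293)); jar's cap at (487,337), books to its right beyond (545,390). Moving above the jar.

Request:
carry_out:
  commands:
    - {"jaw":0.07,"translation":[-0.0138,0.0203,-0.0009],"spin":0.0}
    - {"jaw":0.07,"translation":[-0.0138,0.0203,-0.0009],"spin":0.0}
    - {"jaw":0.07,"translation":[-0.0138,0.0203,-0.0009],"spin":0.0}
    - {"jaw":0.07,"translation":[-0.0138,0.0203,-0.0009],"spin":0.0}
    - {"jaw":0.07,"translation":[-0.0138,0.0203,-0.0009],"spin":0.0}
    - {"jaw":0.07,"translation":[-0.0138,0.0203,-0.0009],"spin":0.0}
    - {"jaw":0.07,"translation":[-0.0138,0.0203,-0.0009],"spin":0.0}
    - {"jaw":0.07,"translation":[-0.0138,0.0203,-0.0009],"spin":0.0}

```text
time: 10.97
tool_pos: [646.4, 238.4, 198.1]
tcp_rot: [-179.9, -0.2, 170.9]
ft_force: [0.8, 0.6, -0.4]
finger_gap: 69.8
grip_force: 0.0
```

Run:
```python
from g import *
for i in range(3):p=snap("wrist")
cv2.imwrite("pics/w4.png",p["pixels"]);print(r.sense()["tool_pos"])
R=toprect(p,lambda h,s,v:(h>15)&(h<32)&(v>140)&(s>120),56,(200,120,450,330))
m=mask(p,"spice_jar");print(fit("spice_jar",[(p,m)],[646,237,0,0],z=0) if m is not None else None)
print("book corner",atz(snap("scene"),(484,197),0))
```

```text
[646.09422675 238.55063608 197.46572492]
[296 227] [341 246] [650.2 240.7] [35.5 14.3] 77.2 v,u [603.8 340.9] circ [648.6 241. ]
(array([645.471, 238.439,   0.   ,   0.   ]), 0.04)
book corner [775.5 309.7   0. ]
```

View pics/w4.png

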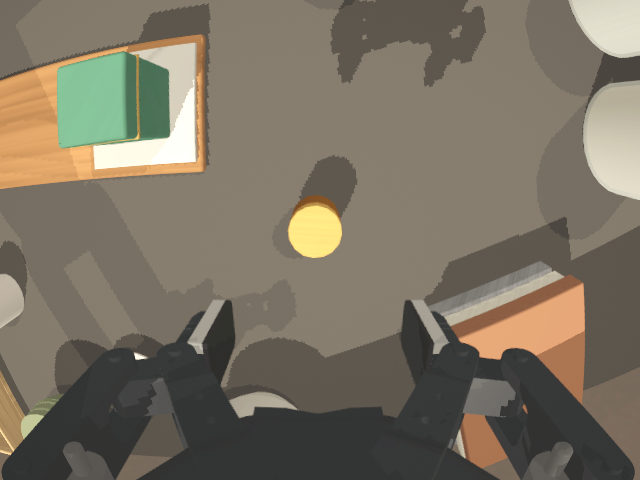

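Wrist view: cap centred at (315,231) between the fingers, books clear to the right. Descend and grip.

Request:
carry_out:
  commands:
    - {"jaw":0.07,"translation":[0.0,0.0,0.028],"spin":0.0}
    - {"jaw":0.07,"translation":[0.0,0.0,0.028],"spin":0.0}
    - {"jaw":0.07,"translation":[0.0,0.0,0.028],"spin":0.0}
    - {"jaw":0.07,"translation":[0.0,0.0,0.028],"spin":0.0}
    - {"jaw":0.07,"translation":[0.0,0.0,0.025],"spin":0.0}
    - {"jaw":0.07,"translation":[0.0,0.0,0.02],"spin":0.0}
    - {"jaw":0.07,"translation":[0.0,0.0,0.0155],"spin":0.0}
    - {"jaw":0.07,"translation":[0.0,0.0,0.005],"spin":0.0}

```text
time: 11.88
tool_pos: [644.1, 236.3, 19.7]
tcp_rot: [-179.9, -0.3, 170.8]
ft_force: [0.3, 0.2, -0.2]
finger_gap: 70.2
grip_force: 0.0
```

Request:
carry_out:
  commands:
    - {"jaw":0.07,"translation":[0.0,0.0,0.0],"spin":0.0}
    - {"jaw":0.035,"translation":[0.0,0.0,0.0],"spin":0.0}
    - {"jaw":0.035,"translation":[0.0,0.0,0.0],"spin":0.0}
    - {"jaw":0.035,"translation":[0.0,0.0,0.0],"spin":0.0}
    - {"jaw":0.035,"translation":[0.0,0.0,0.0],"spin":0.0}
    - {"jaw":0.035,"translation":[0.0,0.0,0.0],"spin":0.0}
    - {"jaw":0.035,"translation":[0.0,0.0,0.0],"spin":0.0}
    - {"jaw":0.035,"translation":[0.0,0.0,0.0],"spin":0.0}
  squeeze: 30

```text
time: 12.55
tool_pos: [648.4, 238.2, 25.8]
tcp_rot: [179.9, 0.2, 170.9]
ft_force: [-1.4, -1.0, 7.4]
finger_gap: 42.6
grip_force: 31.2
```

Request:
carry_out:
  commands:
    - {"jaw":0.035,"translation":[0.0,0.0,-0.015],"spin":0.0}
    - {"jaw":0.035,"translation":[0.0,0.0,-0.02],"spin":0.0}
    - {"jaw":0.035,"translation":[0.0,0.0,-0.025],"spin":0.0}
    - {"jaw":0.035,"translation":[0.0,0.0,-0.025],"spin":0.0}
    - {"jaw":0.035,"translation":[0.0,0.0,-0.025],"spin":0.0}
    - {"jaw":0.035,"translation":[0.0,0.0,-0.025],"spin":0.0}
    - {"jaw":0.035,"translation":[0.0,0.0,-0.015],"spin":0.0}
    - {"jaw":0.035,"translation":[0.0,0.0,0.0],"spin":0.0}

```text
time: 13.22
tool_pos: [649.3, 238.5, 180.2]
tcp_rot: [179.8, 0.5, 170.9]
ft_force: [0.4, 0.1, 0.3]
finger_gap: 42.6
grip_force: 30.9
```

Run:
```python
from g import *
for i in range(3):p=snap("wrist")
s=r.sense();print(s["tool_pos"],s["finger_gap"],s["grip_force"],s["time"])
plan(510.8,95.9,170,170.9,8)
```

```text
[646.22264055 237.61496359 172.50388714] 42.701378581009195 30.9018287435174 13.3667
spin/row -0.0
[np.float64(0.0139), np.float64(-0.0202), np.float64(0.0003)] total [ 0.1112 -0.1616  0.0024]
```

Request:
carry_out:
  commands:
    - {"jaw":0.035,"translation":[0.0139,-0.0202,0.0],"spin":0.0}
    - {"jaw":0.035,"translation":[0.0139,-0.0202,0.0],"spin":0.0}
    - {"jaw":0.035,"translation":[0.0139,-0.0202,0.0],"spin":0.0}
    - {"jaw":0.035,"translation":[0.0139,-0.0202,0.0],"spin":0.0}
    - {"jaw":0.035,"translation":[0.0139,-0.0202,0.0],"spin":0.0}
    - {"jaw":0.035,"translation":[0.0139,-0.0202,0.0],"spin":0.0}
    - {"jaw":0.035,"translation":[0.0139,-0.0202,0.0],"spin":0.0}
    - {"jaw":0.035,"translation":[0.0139,-0.0202,0.0],"spin":0.0}

```text
time: 14.03
tool_pos: [508.9, 94.9, 170.7]
tcp_rot: [-179.9, -0.2, 170.9]
ft_force: [-0.2, 0.4, -1.1]
finger_gap: 42.5
grip_force: 30.9
```

Run:
```python
from g import *
for i in range(5):p=snap("side" if i<4 else "scene");print(r.sense()["tool_pos"].round(1))
ps=[snap("scene"),snap("side")]
cv2.imwrite("pics/j.png",np.hstack([cv2.resize(ps[0]["pixels"][110:260,240:440],(400,300)),cv2.resize(ps[1]["pixels"][110:260,190:390],(400,300))]))
```

```text
[506.3  92.4 170.1]
[507.8  93.7 170.4]
[509.2  94.7 171.1]
[510.1  95.4 171.6]
[510.8  95.8 172. ]
```

View pics/j.png

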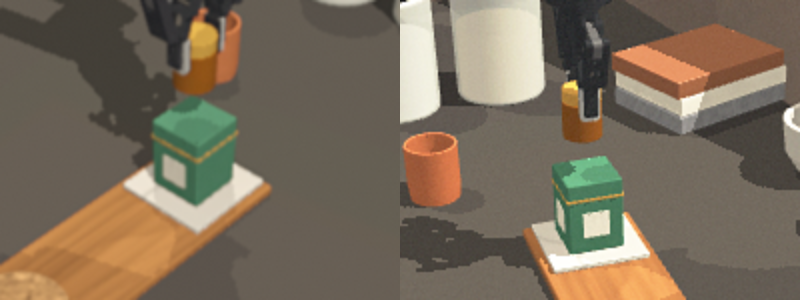

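Both crops show the jar held upright over the tin (side: jar bottom about (281,180) full scale); the arm is still settling. Checking the held jar's height.

Run:
```python
from g import *
for i in range(4):p=snap("side")
q=snap("scene");T=r.sense()["tool_pos"];print(T.round(1))
for n,P,b in(("side",p,(262,135,305,200)),("scene",q,(315,110,355,165))):
    hsv=cv2.cvtColor(P["pixels"],cv2.COLOR_BGR2HSV).astype(int);m=((hsv[...,0]<22)&(hsv[...,1]>140)&(hsv[...,2]>60));k=np.zeros_like(m);k[b[1]:b[3],b[0]:b[2]]=m[b[1]:b[3],b[0]:b[2]]
    ys,xs=np.nonzero(k);print(n,xs.min(),xs.max(),ys.min(),ys.max())
    for z in(143,146,149,152,155):
        X=SH["spice_jar"]+[T[0],T[1],z];h=proj(P,X);print(z,h.min(0).round(1),h.max(0).round(1))
```

```text
[511.5  96.1 173. ]
side 271 304 135 180
143 [270.7 150.5] [292.1 182.6]
146 [270.6 149.2] [292.  181.3]
149 [270.6 147.9] [292. 180.]
152 [270.5 146.5] [291.9 178.8]
155 [270.4 145.2] [291.9 177.5]
scene 327 354 115 156
143 [326.5 122.5] [349.5 159.5]
146 [326.5 121.1] [349.6 158.2]
149 [326.5 119.8] [349.6 156.9]
152 [326.6 118.4] [349.7 155.7]
155 [326.6 117. ] [349.8 154.4]
```

Request:
carry_out:
  commands:
    - {"jaw":0.035,"translation":[0.0005,0.0,0.012],"spin":0.0}
    - {"jaw":0.035,"translation":[0.0,0.0,0.01],"spin":0.0}
    - {"jaw":0.035,"translation":[0.0,0.0,0.008],"spin":0.0}
    - {"jaw":0.035,"translation":[0.0,0.0,0.006],"spin":0.0}
    - {"jaw":0.035,"translation":[0.0,0.0,0.004],"spin":0.0}
    - {"jaw":0.035,"translation":[0.0,0.0,0.001],"spin":0.0}
    - {"jaw":0.035,"translation":[0.0,0.0,0.0],"spin":0.0}
    - {"jaw":0.035,"translation":[0.0,0.0,0.0],"spin":0.0}

```text
time: 15.3
tool_pos: [511.1, 95.9, 132.5]
tcp_rot: [180.0, 0.0, 170.9]
ft_force: [0.0, -0.1, -1.4]
finger_gap: 42.7
grip_force: 31.0
```

Request:
carry_out:
  commands:
    - {"jaw":0.035,"translation":[0.0,0.0,0.001],"spin":0.0}
    - {"jaw":0.035,"translation":[0.0,0.0,0.0],"spin":0.0}
    - {"jaw":0.035,"translation":[0.0,0.0,0.0],"spin":0.0}
    - {"jaw":0.035,"translation":[0.0,0.0,0.0],"spin":0.0}
    - {"jaw":0.035,"translation":[0.0,0.0,0.0],"spin":0.0}
    - {"jaw":0.035,"translation":[0.0,0.0,0.0],"spin":0.0}
    - {"jaw":0.035,"translation":[0.0,0.0,0.0],"spin":0.0}
    - {"jaw":0.035,"translation":[0.0,0.0,0.0],"spin":0.0}

```text
time: 15.97
tool_pos: [510.8, 95.9, 131.2]
tcp_rot: [180.0, 0.0, 170.9]
ft_force: [0.3, -0.8, -1.3]
finger_gap: 42.6
grip_force: 31.0
```

Run:
```python
from g import *
p=snap("side");q=snap("scene");T=r.sense();print(T["tool_pos"].round(1),T["ft_force"].round(1))
for n,P,b in(("side",p,(262,135,305,215)),):
    hsv=cv2.cvtColor(P["pixels"],cv2.COLOR_BGR2HSV).astype(int);m=((hsv[...,0]<22)&(hsv[...,1]>140)&(hsv[...,2]>60));k=np.zeros_like(m);k[b[1]:b[3],b[0]:b[2]]=m[b[1]:b[3],b[0]:b[2]]
    ys,xs=np.nonzero(k);print(n,np.bincount(ys)[165:215])
    for z in(104,108):
        X=SH["spice_jar"]+[511,96,z];h=proj(P,X);print(z,h.min(0).round(1),h.max(0).round(1))
```

```text
[510.8  95.9 131.2] [-0.5 -0.4 -1.5]
side [ 0  0  0  2  1  1  2  7  8  8  8  8  8  8  9  9  9  9  9  9  9  8 10 14
 20 20 20 20 20 20 18 16 13  5  0  1  0  0  1  0  0  1  5  7  6  6  6]
104 [271.4 167.1] [292.4 198.9]
108 [271.3 165.5] [292.4 197.3]
```

Request:
carry_out:
  commands:
    - {"jaw":0.035,"translation":[0.0,0.0,0.001],"spin":0.0}
    - {"jaw":0.035,"translation":[0.0,0.0,0.0],"spin":0.0}
    - {"jaw":0.035,"translation":[0.0,0.0,0.0],"spin":0.0}
    - {"jaw":0.035,"translation":[0.0,0.0,0.0],"spin":0.0}
    - {"jaw":0.035,"translation":[0.0,0.0,0.0],"spin":0.0}
    - {"jaw":0.035,"translation":[0.0,0.0,0.0],"spin":0.0}
    - {"jaw":0.035,"translation":[0.0,0.0,0.0],"spin":0.0}
    - {"jaw":0.035,"translation":[0.0,0.0,0.0],"spin":0.0}

```text
time: 16.73
tool_pos: [510.8, 95.9, 130.2]
tcp_rot: [-180.0, -0.0, 170.9]
ft_force: [0.1, -0.3, -0.8]
finger_gap: 42.6
grip_force: 31.0
```

Request:
carry_out:
  commands:
    - {"jaw":0.035,"translation":[0.0,0.0,0.001],"spin":0.0}
    - {"jaw":0.035,"translation":[0.0,0.0,0.0],"spin":0.0}
    - {"jaw":0.035,"translation":[0.0,0.0,0.0],"spin":0.0}
    - {"jaw":0.035,"translation":[0.0,0.0,0.0],"spin":0.0}
    - {"jaw":0.035,"translation":[0.0,0.0,0.0],"spin":0.0}
    - {"jaw":0.035,"translation":[0.0,0.0,0.0],"spin":0.0}
    - {"jaw":0.035,"translation":[0.0,0.0,0.0],"spin":0.0}
    - {"jaw":0.035,"translation":[0.0,0.0,0.0],"spin":0.0}

```text
time: 17.4
tool_pos: [511.1, 95.9, 129.8]
tcp_rot: [180.0, 0.0, 170.9]
ft_force: [-2.6, 0.1, 6.1]
finger_gap: 42.6
grip_force: 31.5
```

Contact (6 N). Release and retreat.

Request:
carry_out:
  commands:
    - {"jaw":0.035,"translation":[0.0,0.0,-0.0005],"spin":0.0}
    - {"jaw":0.05,"translation":[0.0,0.0,0.0],"spin":0.0}
    - {"jaw":0.06,"translation":[0.0,0.0,0.0],"spin":0.0}
    - {"jaw":0.07,"translation":[0.0,0.0,0.0],"spin":0.0}
    - {"jaw":0.08,"translation":[0.0,0.0,0.0],"spin":0.0}
    - {"jaw":0.085,"translation":[0.0,0.0,0.0],"spin":0.0}
    - {"jaw":0.085,"translation":[0.0,0.0,0.0],"spin":0.0}
    - {"jaw":0.085,"translation":[0.0,0.0,-0.01],"spin":0.0}

```text
time: 18.07
tool_pos: [509.3, 95.7, 137.8]
tcp_rot: [-179.9, -0.2, 170.9]
ft_force: [-1.0, -0.5, -1.0]
finger_gap: 85.1
grip_force: 0.0
```

Request:
carry_out:
  commands:
    - {"jaw":0.085,"translation":[0.0,0.0,-0.02],"spin":0.0}
    - {"jaw":0.085,"translation":[0.0,0.0,-0.025],"spin":0.0}
    - {"jaw":0.085,"translation":[0.0,0.0,-0.025],"spin":0.0}
    - {"jaw":0.085,"translation":[0.0,0.0,-0.025],"spin":0.0}
    - {"jaw":0.085,"translation":[0.0,0.0,-0.015],"spin":0.0}
    - {"jaw":0.085,"translation":[0.0,0.0,0.0],"spin":0.0}
    - {"jaw":0.085,"translation":[0.0,0.0,0.0],"spin":0.0}
    - {"jaw":0.085,"translation":[0.0,0.0,0.0],"spin":0.0}

```text
time: 18.73
tool_pos: [510.4, 95.8, 248.9]
tcp_rot: [-180.0, -0.1, 170.9]
ft_force: [0.8, -0.5, -1.3]
finger_gap: 84.7
grip_force: 0.0
```

Run:
```python
from g import *
for i in range(3):p=snap("wrist")
print(r.sense()["tool_pos"].round(1))
for t in("tea_tin","spice_jar"):
    m=mask(p,t);print(t,None if m is None else fit(t,[(p,m)],[511,96,104,0],z=104 if t[0]=='s' else 18))
toprect(p,lambda h,s,v:(h>15)&(h<35)&(v>150)&(s>100),160,(220,120,420,320))
cv2.imwrite("pics/w5.png",p["pixels"])
plan(401,316.4,225,170.9,8)
```

```text
[510.   95.8 248.1]
tea_tin (array([497.12 ,  97.816, 104.   ,   0.   ]), 0.53)
spice_jar (array([508.362,  97.074, 104.   ,   0.   ]), 0.03)
[286 214] [350 280] [507.2  97.3] [41.8 44.8] 81.4 v,u [485.3 176.5] circ [507.4  97.2]
spin/row -0.0
[np.float64(0.0178), np.float64(0.0251), np.float64(0.0029)] total [0.1424 0.2008 0.0232]
```

View pics/w5.png

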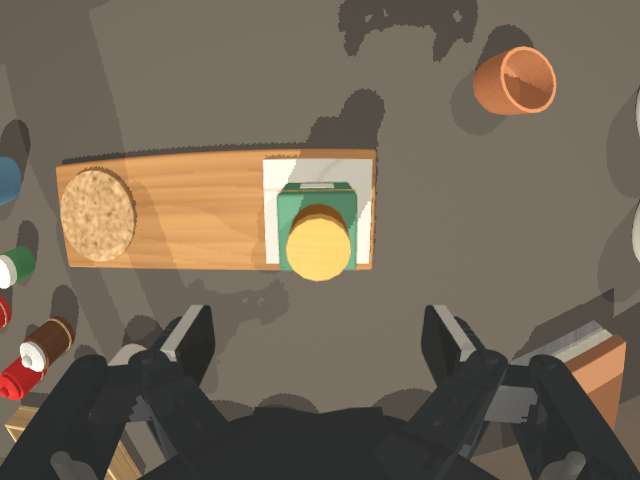

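Wrist view: jar stands on the tin, cap at (318,247), cup at (515,80). Cross-checking the stack from the fixed cameras.

Run:
```python
from g import *
np.set_printoptions(suppress=True)
ps=[snap("scene"),snap("side")]
for t,z,g in(("spice_jar",104,(511,96)),("tea_tin",18,(511,96)),("cup",0,(401,316)),("sugar_pot",0,(676,-177)),("cork_mat",12,(470,-160))):
    v=[]
    for p in ps:
        m=mask(p,t,proj(p,np.array([[*g,z+30]]))[0])
        if m is not None:v.append((p,m))
    print(t,len(v),fit(t,v,[*g,z,-.159]),fit(t,v,[*g,z,-.159],z=z)[0][:2])
```

```text
spice_jar 2 (array([509.304,  97.613, 104.23 ,  -0.159]), 0.2) [509.282  97.821]
tea_tin 2 (array([512.917,  94.798,  10.832,  -0.159]), 0.2) [513.407  88.598]
cup 2 (array([400.912, 318.167,   2.182,  -0.159]), 0.53) [400.671 320.576]
sugar_pot 2 (array([ 674.62 , -179.86 ,    2.039,   -0.159]), 0.25) [ 674.611 -178.732]
cork_mat 2 (array([ 470.263, -161.367,   11.662,   -0.159]), 0.01) [ 470.291 -161.559]
```

Request:
carry_out:
  commands:
    - {"jaw":0.085,"translation":[0.0178,0.0251,0.0],"spin":0.0}
    - {"jaw":0.085,"translation":[0.0178,0.0251,0.0],"spin":0.0}
    - {"jaw":0.085,"translation":[0.0178,0.0251,0.003],"spin":0.0}
    - {"jaw":0.085,"translation":[0.0178,0.0251,0.005],"spin":0.0}
    - {"jaw":0.085,"translation":[0.0178,0.0251,0.01],"spin":0.0}
    - {"jaw":0.085,"translation":[0.0178,0.0251,0.01],"spin":0.0}
    - {"jaw":0.085,"translation":[0.0178,0.0251,0.01],"spin":0.0}
    - {"jaw":0.085,"translation":[0.0178,0.0251,0.01],"spin":0.0}

```text
time: 20.25
tool_pos: [401.2, 318.0, 201.5]
tcp_rot: [180.0, 0.0, 170.9]
ft_force: [0.6, 0.4, -0.4]
finger_gap: 84.8
grip_force: 0.0
```

Run:
```python
from g import *
np.set_printoptions(suppress=True)
for i in range(8):p=snap("wrist")
T=r.sense();print(T["tool_pos"].round(1),T["tcp_rot"])
m=mask(p,"cup");print(None if m is None else fit("cup",[(p,m)],[401,316,0,0],z=0))
plan(401,316.3,24,170.9,8)
```

```text
[403.  316.  202.3] [179.97158095   0.05678847 170.79252832]
(array([400.165, 316.344,   0.   ,   0.   ]), 0.02)
spin/row -0.0003
[np.float64(0.0002), np.float64(-0.0), np.float64(0.0223)] total [ 0.0016 -0.      0.1784]
```

Request:
carry_out:
  commands:
    - {"jaw":0.085,"translation":[0.0018,0.0,0.028],"spin":0.0}
    - {"jaw":0.085,"translation":[0.0,0.0,0.028],"spin":0.0}
    - {"jaw":0.085,"translation":[0.0,0.0,0.028],"spin":0.0}
    - {"jaw":0.085,"translation":[0.0,0.0,0.028],"spin":0.0}
    - {"jaw":0.085,"translation":[0.0,0.0,0.025],"spin":0.0}
    - {"jaw":0.085,"translation":[0.0,0.0,0.02],"spin":0.0}
    - {"jaw":0.085,"translation":[0.0,0.0,0.015],"spin":0.0}
    - {"jaw":0.085,"translation":[0.0,0.0,0.006],"spin":0.0}

```text
time: 21.37
tool_pos: [399.3, 315.4, 21.3]
tcp_rot: [-179.9, -0.1, 170.8]
ft_force: [-1.2, -0.1, 0.2]
finger_gap: 85.0
grip_force: 0.0
```

Request:
carry_out:
  commands:
    - {"jaw":0.085,"translation":[0.0,0.0,0.0],"spin":0.0}
    - {"jaw":0.085,"translation":[0.0,0.0,0.0],"spin":0.0}
    - {"jaw":0.055,"translation":[0.0,0.0,0.0],"spin":0.0}
    - {"jaw":0.055,"translation":[0.0,0.0,0.0],"spin":0.0}
    - {"jaw":0.055,"translation":[0.0,0.0,0.0],"spin":0.0}
    - {"jaw":0.055,"translation":[0.0,0.0,0.0],"spin":0.0}
    - {"jaw":0.055,"translation":[0.0,0.0,0.0],"spin":0.0}
    - {"jaw":0.055,"translation":[0.0,0.0,0.0],"spin":0.0}
  squeeze: 40

```text
time: 22.03
tool_pos: [401.6, 317.7, 25.6]
tcp_rot: [179.9, 0.1, 170.9]
ft_force: [0.1, -2.0, 7.1]
finger_gap: 64.6
grip_force: 44.9
```

Request:
carry_out:
  commands:
    - {"jaw":0.055,"translation":[0.0,0.0,0.0],"spin":0.0}
    - {"jaw":0.055,"translation":[0.0,0.0,0.0],"spin":0.0}
    - {"jaw":0.055,"translation":[0.0,0.0,-0.015],"spin":0.0}
    - {"jaw":0.055,"translation":[0.0,0.0,-0.02],"spin":0.0}
    - {"jaw":0.055,"translation":[0.0,0.0,-0.02],"spin":0.0}
    - {"jaw":0.055,"translation":[0.0,0.0,-0.02],"spin":0.0}
    - {"jaw":0.055,"translation":[0.0,0.0,-0.015],"spin":0.0}
    - {"jaw":0.055,"translation":[0.0,0.0,0.0],"spin":0.0}

```text
time: 22.7
tool_pos: [402.5, 318.5, 118.1]
tcp_rot: [179.7, 0.3, 170.9]
ft_force: [0.8, 0.1, -1.8]
finger_gap: 64.8
grip_force: 45.8
```

Run:
```python
from g import *
for i in range(4):p=snap("wrist")
s=r.sense();print(s["tool_pos"],s["finger_gap"],s["grip_force"],s["time"])
plan(400,60,115,170.9,8)
```

```text
[399.45842441 316.49941746 112.32620039] 65.06309407879272 45.74072929099202 22.9
spin/row -0.0
[np.float64(-0.0051), np.float64(-0.0316), np.float64(-0.0003)] total [-0.0408 -0.2528 -0.0024]
```

Request:
carry_out:
  commands:
    - {"jaw":0.055,"translation":[-0.0048,-0.0316,0.0],"spin":0.0}
    - {"jaw":0.055,"translation":[-0.0048,-0.0316,0.0],"spin":0.0}
    - {"jaw":0.055,"translation":[-0.0048,-0.0316,0.0],"spin":0.0}
    - {"jaw":0.055,"translation":[-0.0048,-0.0316,0.0],"spin":0.0}
    - {"jaw":0.055,"translation":[-0.0048,-0.0316,0.0],"spin":0.0}
    - {"jaw":0.055,"translation":[-0.0048,-0.0316,0.0],"spin":0.0}
    - {"jaw":0.055,"translation":[-0.0048,-0.0316,0.0],"spin":0.0}
    - {"jaw":0.055,"translation":[-0.0048,-0.0316,0.0],"spin":0.0}

```text
time: 23.57
tool_pos: [396.7, 59.9, 112.2]
tcp_rot: [-180.0, -0.1, 170.9]
ft_force: [0.6, 0.0, -3.3]
finger_gap: 64.7
grip_force: 46.2
```

Run:
```python
from g import *
for i in range(3):p=snap("wrist")
s=r.sense();print(s["tool_pos"],s["finger_gap"],s["grip_force"],s["time"])
plan(470.3,-161.3,115,170.9,8)
```

```text
[397.17035615  59.36006553 112.29227094] 64.67454267555682 46.40124136582017 23.7167
spin/row -0.0006
[np.float64(-0.0135), np.float64(-0.0257), np.float64(-0.0003)] total [-0.108  -0.2056 -0.0024]
```

Request:
carry_out:
  commands:
    - {"jaw":0.055,"translation":[-0.0135,-0.0257,0.0],"spin":0.0}
    - {"jaw":0.055,"translation":[-0.0135,-0.0257,0.0],"spin":0.0}
    - {"jaw":0.055,"translation":[-0.0135,-0.0257,0.0],"spin":0.0}
    - {"jaw":0.055,"translation":[-0.0135,-0.0257,0.0],"spin":0.0}
    - {"jaw":0.055,"translation":[-0.0135,-0.0257,0.0],"spin":0.0}
    - {"jaw":0.055,"translation":[-0.0135,-0.0257,0.0],"spin":0.0}
    - {"jaw":0.055,"translation":[-0.0135,-0.0257,0.0],"spin":0.0}
    - {"jaw":0.055,"translation":[-0.0135,-0.0257,0.0],"spin":0.0}

```text
time: 24.38
tool_pos: [472.2, -158.8, 112.3]
tcp_rot: [179.9, -0.1, 170.9]
ft_force: [0.2, 0.1, -2.3]
finger_gap: 64.6
grip_force: 46.6
```

Run:
```python
from g import *
for i in range(9):p=snap("scene")
q=snap("side")
s=r.sense();print(s["tool_pos"],s["tcp_rot"],s["ft_force"],s["time"])
T=s["tool_pos"];v=[]
for P in(p,q):
    m=mask(P,"cup",proj(P,np.array([[T[0],T[1],T[2]+10]]))[0])
    if m is not None:
        ys,xs=np.nonzero(m);print("mask",xs.min(),xs.max(),ys.min(),ys.max())
        for z in(84,88,92):
            h=proj(P,SH["cup"]+[T[0],T[1],z]);print(z,h.min(0).round(1),h.max(0).round(1))
```

```text
[ 472.0808694  -157.81453965  113.60454449] [ 1.79991881e+02 -5.79462842e-03  1.70957400e+02] [-0.40888861 -0.16484942 -2.4870526 ] 24.8833
mask 227 261 197 252
84 [218.3 199. ] [260.6 253.6]
88 [217.9 197.3] [260.3 252.1]
92 [217.5 195.5] [260.1 250.5]
mask 303 338 219 267
84 [302.2 218.6] [338.4 269.6]
88 [302.2 216.7] [338.4 267.7]
92 [302.2 214.8] [338.5 265.9]
```

Request:
carry_out:
  commands:
    - {"jaw":0.055,"translation":[0.0012,-0.0037,0.012],"spin":0.0}
    - {"jaw":0.055,"translation":[0.0,0.0,0.015],"spin":0.0}
    - {"jaw":0.055,"translation":[0.0,0.0,0.015],"spin":0.0}
    - {"jaw":0.055,"translation":[0.0,0.0,0.011],"spin":0.0}
    - {"jaw":0.055,"translation":[0.0,0.0,0.008],"spin":0.0}
    - {"jaw":0.055,"translation":[0.0,0.0,0.005],"spin":0.0}
    - {"jaw":0.055,"translation":[0.0,0.0,0.001],"spin":0.0}
    - {"jaw":0.055,"translation":[0.0,0.0,0.0],"spin":0.0}

```text
time: 25.65
tool_pos: [470.4, -162.3, 46.6]
tcp_rot: [180.0, -0.0, 170.9]
ft_force: [0.5, 0.0, -2.6]
finger_gap: 64.4
grip_force: 46.7
```

Request:
carry_out:
  commands:
    - {"jaw":0.055,"translation":[0.0,0.0,0.0],"spin":0.0}
    - {"jaw":0.055,"translation":[0.0,0.0,0.0],"spin":0.0}
    - {"jaw":0.055,"translation":[0.0,0.0,0.0],"spin":0.0}
    - {"jaw":0.055,"translation":[0.0,0.0,0.0],"spin":0.0}
    - {"jaw":0.055,"translation":[0.0,0.0,0.001],"spin":0.0}
    - {"jaw":0.055,"translation":[0.0,0.0,0.0],"spin":0.0}
    - {"jaw":0.055,"translation":[0.0,0.0,0.0],"spin":0.0}
    - {"jaw":0.055,"translation":[0.0,0.0,0.0],"spin":0.0}

```text
time: 26.32
tool_pos: [470.3, -162.2, 45.6]
tcp_rot: [180.0, -0.0, 170.9]
ft_force: [-0.0, -0.1, -2.6]
finger_gap: 64.9
grip_force: 46.7
```

Request:
carry_out:
  commands:
    - {"jaw":0.055,"translation":[0.0,0.001,0.001],"spin":0.0}
    - {"jaw":0.055,"translation":[0.0,0.0,0.0],"spin":0.0}
    - {"jaw":0.055,"translation":[0.0,0.0,0.0],"spin":0.0}
    - {"jaw":0.055,"translation":[0.0,0.0,0.0],"spin":0.0}
    - {"jaw":0.055,"translation":[0.0,0.0,0.0],"spin":0.0}
    - {"jaw":0.055,"translation":[0.0,0.0,0.0],"spin":0.0}
    - {"jaw":0.055,"translation":[0.0,0.0,0.0],"spin":0.0}
    - {"jaw":0.055,"translation":[0.0,0.0,0.0],"spin":0.0}

```text
time: 26.98
tool_pos: [470.5, -161.3, 44.7]
tcp_rot: [-180.0, 0.0, 170.9]
ft_force: [-1.0, 0.0, -2.5]
finger_gap: 65.1
grip_force: 46.7
```

Request:
carry_out:
  commands:
    - {"jaw":0.055,"translation":[0.0,0.0,0.001],"spin":0.0}
    - {"jaw":0.055,"translation":[0.0,0.0,0.0],"spin":0.0}
    - {"jaw":0.055,"translation":[0.0,0.0,0.0],"spin":0.0}
    - {"jaw":0.055,"translation":[0.0,0.0,0.0],"spin":0.0}
    - {"jaw":0.055,"translation":[0.0,0.0,0.0],"spin":0.0}
    - {"jaw":0.055,"translation":[0.0,0.0,0.0],"spin":0.0}
    - {"jaw":0.055,"translation":[0.0,0.0,0.0],"spin":0.0}
    - {"jaw":0.055,"translation":[0.0,0.0,0.0],"spin":0.0}

```text
time: 27.65
tool_pos: [470.5, -161.3, 43.7]
tcp_rot: [-180.0, 0.0, 170.9]
ft_force: [0.1, -0.6, -2.2]
finger_gap: 64.7
grip_force: 46.8
```

Request:
carry_out:
  commands:
    - {"jaw":0.055,"translation":[0.0,0.0,0.0005],"spin":0.0}
    - {"jaw":0.055,"translation":[0.0,0.0,0.0],"spin":0.0}
    - {"jaw":0.055,"translation":[0.0,0.0,0.0],"spin":0.0}
    - {"jaw":0.055,"translation":[0.0,0.0,0.0005],"spin":0.0}
    - {"jaw":0.055,"translation":[0.0,0.0,0.0],"spin":0.0}
    - {"jaw":0.055,"translation":[0.0,0.0,0.0],"spin":0.0}
    - {"jaw":0.055,"translation":[0.0,0.0,0.0],"spin":0.0}
    - {"jaw":0.055,"translation":[0.0,0.0,0.0],"spin":0.0}

```text
time: 28.32
tool_pos: [470.7, -161.4, 43.7]
tcp_rot: [-180.0, 0.0, 170.9]
ft_force: [-5.4, 2.0, 11.6]
finger_gap: 64.6
grip_force: 47.9
```

Request:
carry_out:
  commands:
    - {"jaw":0.055,"translation":[0.0,0.0,-0.0005],"spin":0.0}
    - {"jaw":0.067,"translation":[0.0,0.0,0.0],"spin":0.0}
    - {"jaw":0.075,"translation":[0.0,0.0,0.0],"spin":0.0}
    - {"jaw":0.085,"translation":[0.0,0.0,0.0],"spin":0.0}
    - {"jaw":0.085,"translation":[0.0,0.0,0.0],"spin":0.0}
    - {"jaw":0.085,"translation":[0.0,0.0,-0.01],"spin":0.0}
    - {"jaw":0.085,"translation":[0.0,0.0,-0.02],"spin":0.0}
    - {"jaw":0.085,"translation":[0.0,0.0,-0.03],"spin":0.0}

```text
time: 28.98
tool_pos: [468.3, -160.3, 101.6]
tcp_rot: [179.9, -0.3, 170.9]
ft_force: [0.2, -0.6, -0.7]
finger_gap: 85.2
grip_force: 0.0
```

Request:
carry_out:
  commands:
    - {"jaw":0.085,"translation":[0.0,0.0,-0.03],"spin":0.0}
    - {"jaw":0.085,"translation":[0.0,0.0,-0.03],"spin":0.0}
    - {"jaw":0.085,"translation":[0.0,0.0,-0.02],"spin":0.0}
    - {"jaw":0.085,"translation":[0.0,0.0,-0.01],"spin":0.0}
    - {"jaw":0.085,"translation":[0.0,0.0,0.0],"spin":0.0}
    - {"jaw":0.085,"translation":[0.0,0.0,0.0],"spin":0.0}
    - {"jaw":0.085,"translation":[0.0,0.0,0.0],"spin":0.0}
    - {"jaw":0.085,"translation":[0.0,0.0,0.0],"spin":0.0}

```text
time: 29.65
tool_pos: [469.4, -160.8, 191.0]
tcp_rot: [179.9, -0.2, 170.9]
ft_force: [0.2, 1.1, -0.2]
finger_gap: 84.8
grip_force: 0.0
```

Run:
```python
from g import *
np.set_printoptions(suppress=True)
for i in range(3):p=snap("wrist")
s=r.sense();print(s["tool_pos"],s["time"])
m=mask(p,"cup");print(None if m is None else fit("cup",[(p,m)],[470,-161,18,0],z=18))
plan(675.2,-177.8,190,170.9,8)
```

```text
[ 469.87112471 -160.96980542  191.80621944] 29.8
(array([ 469.487, -160.468,   18.   ,    0.   ]), 0.0)
spin/row -0.0
[np.float64(-0.0257), np.float64(0.002), np.float64(0.0003)] total [-0.2056  0.016   0.0024]
```

Cup placed at (469.5,−160.5), about 1 mm off. On to the sugar pot.

Request:
carry_out:
  commands:
    - {"jaw":0.085,"translation":[-0.0257,0.002,0.0],"spin":0.0}
    - {"jaw":0.085,"translation":[-0.0257,0.002,0.0],"spin":0.0}
    - {"jaw":0.085,"translation":[-0.0257,0.002,0.0],"spin":0.0}
    - {"jaw":0.085,"translation":[-0.0257,0.002,0.0],"spin":0.0}
    - {"jaw":0.085,"translation":[-0.0257,0.002,0.0],"spin":0.0}
    - {"jaw":0.085,"translation":[-0.0257,0.002,0.0],"spin":0.0}
    - {"jaw":0.085,"translation":[-0.0257,0.002,0.0],"spin":0.0}
    - {"jaw":0.085,"translation":[-0.0257,0.002,0.0],"spin":0.0}

```text
time: 30.52
tool_pos: [677.0, -178.0, 192.3]
tcp_rot: [180.0, -0.1, 170.9]
ft_force: [-0.2, 0.2, 1.3]
finger_gap: 85.0
grip_force: 0.0
```

Run:
```python
from g import *
np.set_printoptions(suppress=True)
for i in range(10):p=snap("wrist")
s=r.sense();print(s["tool_pos"],s["time"])
m=mask(p,"sugar_pot",proj(p,np.array([[675,-178,40.]]))[0]);print(None if m is None else fit("sugar_pot",[(p,m)],[675,-178,0,0],z=0))
cv2.imwrite("pics/w6.png",p["pixels"])
plan(675.5,-178.3,24,170.9,8)
```

```text
[ 675.64997254 -178.1787447   194.04618179] 31.0167
(array([ 674.703, -179.007,    0.   ,    0.   ]), 0.02)
spin/row -0.0001
[np.float64(0.0), np.float64(-0.0), np.float64(0.0213)] total [ 0.     -0.      0.1704]
```

View pics/w6.png

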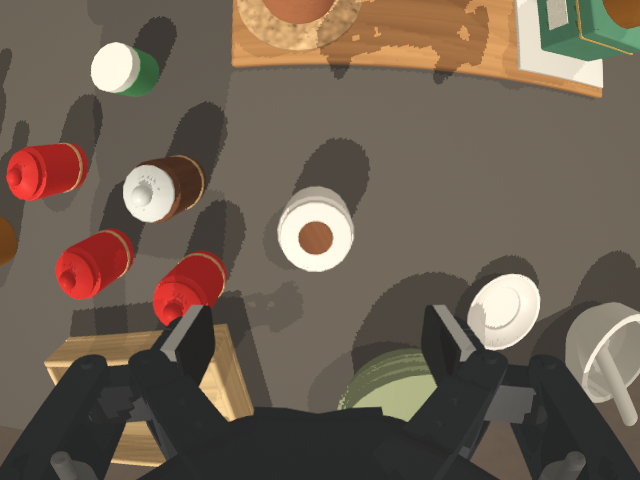

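Wrist view: pot lid spot at (316,238), centred between the fingers; red mills on the left and the bowl below are clear. Descend and grip.

Request:
carry_out:
  commands:
    - {"jaw":0.085,"translation":[0.0005,-0.0003,0.028],"spin":0.0}
    - {"jaw":0.085,"translation":[0.0,0.0,0.028],"spin":0.0}
    - {"jaw":0.085,"translation":[0.0,0.0,0.028],"spin":0.0}
    - {"jaw":0.085,"translation":[0.0,0.0,0.028],"spin":0.0}
    - {"jaw":0.085,"translation":[0.0,0.0,0.025],"spin":0.0}
    - {"jaw":0.085,"translation":[0.0,0.0,0.02],"spin":0.0}
    - {"jaw":0.085,"translation":[0.0,0.0,0.01],"spin":0.0}
    - {"jaw":0.085,"translation":[0.0,0.0,0.005],"spin":0.0}

```text
time: 31.73
tool_pos: [674.0, -177.9, 19.2]
tcp_rot: [180.0, -0.2, 170.9]
ft_force: [0.2, 0.5, 0.3]
finger_gap: 85.0
grip_force: 0.0
```

Request:
carry_out:
  commands:
    - {"jaw":0.085,"translation":[0.0,0.0,0.0],"spin":0.0}
    - {"jaw":0.085,"translation":[0.0,0.0,0.0],"spin":0.0}
    - {"jaw":0.05,"translation":[0.0,0.0,0.0],"spin":0.0}
    - {"jaw":0.05,"translation":[0.0,0.0,0.0],"spin":0.0}
    - {"jaw":0.05,"translation":[0.0,0.0,0.0],"spin":0.0}
    - {"jaw":0.05,"translation":[0.0,0.0,0.0],"spin":0.0}
    - {"jaw":0.05,"translation":[0.0,0.0,0.0],"spin":0.0}
    - {"jaw":0.05,"translation":[0.0,0.0,0.0],"spin":0.0}
  squeeze: 45

```text
time: 32.4
tool_pos: [677.0, -178.9, 23.7]
tcp_rot: [-180.0, 0.2, 170.9]
ft_force: [-0.3, -1.0, 6.5]
finger_gap: 58.5
grip_force: 49.7
```

Request:
carry_out:
  commands:
    - {"jaw":0.05,"translation":[0.0,0.0,0.0],"spin":0.0}
    - {"jaw":0.05,"translation":[0.0,0.0,0.0],"spin":0.0}
    - {"jaw":0.05,"translation":[0.0,0.0,-0.015],"spin":0.0}
    - {"jaw":0.05,"translation":[0.0,0.0,-0.02],"spin":0.0}
    - {"jaw":0.05,"translation":[0.0,0.0,-0.025],"spin":0.0}
    - {"jaw":0.05,"translation":[0.0,0.0,-0.02],"spin":0.0}
    - {"jaw":0.05,"translation":[0.0,0.0,-0.015],"spin":0.0}
    - {"jaw":0.05,"translation":[0.0,0.0,0.0],"spin":0.0}

```text
time: 33.07
tool_pos: [677.9, -179.1, 121.8]
tcp_rot: [-179.9, 0.4, 170.9]
ft_force: [0.4, 0.1, -2.1]
finger_gap: 58.9
grip_force: 49.7
```

Run:
```python
from g import *
for i in range(6):p=snap("wrist")
s=r.sense();print(s["tool_pos"],s["finger_gap"],s["grip_force"],s["time"],s["ft_force"])
t=np.array([510.9,96.0]);k=np.array([470.3,-161.4]);print((t+k)/2)
plan(594.5,-49.7,120,170.9,8);plan(490.6,-32.7,120,170.9,16)
```

```text
[ 674.13879845 -177.83509303  113.68684253] 58.65206200121705 49.55349680618383 33.3667 [-0.61021186  0.95223885 -4.00593397]
[490.6 -32.7]
spin/row -0.0
[np.float64(0.0124), np.float64(0.0142), np.float64(-0.0008)] total [ 0.0992  0.1136 -0.0064]
spin/row -0.0
[np.float64(0.0128), np.float64(0.0071), np.float64(-0.0004)] total [ 0.2048  0.1136 -0.0064]
```

Request:
carry_out:
  commands:
    - {"jaw":0.05,"translation":[0.0128,0.0142,0.0],"spin":0.0}
    - {"jaw":0.05,"translation":[0.0128,0.0142,0.0],"spin":0.0}
    - {"jaw":0.05,"translation":[0.0128,0.0142,0.0],"spin":0.0}
    - {"jaw":0.05,"translation":[0.0128,0.0142,0.0],"spin":0.0}
    - {"jaw":0.05,"translation":[0.0128,0.0142,0.0],"spin":0.0}
    - {"jaw":0.05,"translation":[0.0128,0.0142,0.0],"spin":0.0}
    - {"jaw":0.05,"translation":[0.0128,0.0142,0.0],"spin":0.0}
    - {"jaw":0.05,"translation":[0.0128,0.0142,0.0],"spin":0.0}

```text
time: 34.03
tool_pos: [591.0, -49.1, 114.8]
tcp_rot: [180.0, -0.1, 170.9]
ft_force: [0.2, -0.1, -3.5]
finger_gap: 58.7
grip_force: 49.6
```

Request:
carry_out:
  commands:
    - {"jaw":0.05,"translation":[0.025,0.0,0.0],"spin":0.0}
    - {"jaw":0.05,"translation":[0.025,0.0,0.0],"spin":0.0}
    - {"jaw":0.05,"translation":[0.025,0.0,0.0],"spin":0.0}
    - {"jaw":0.05,"translation":[0.0174,0.0,0.0],"spin":0.0}
    - {"jaw":0.05,"translation":[0.01,0.0,0.0],"spin":0.0}
    - {"jaw":0.05,"translation":[0.0,0.0,0.0],"spin":0.0}
    - {"jaw":0.05,"translation":[0.0,0.0,0.0],"spin":0.0}
    - {"jaw":0.05,"translation":[0.0,0.0,0.0],"spin":0.0}

```text
time: 34.7
tool_pos: [491.8, -33.8, 116.0]
tcp_rot: [180.0, 0.0, 170.9]
ft_force: [0.0, 0.1, -2.4]
finger_gap: 58.5
grip_force: 49.7
```

Run:
```python
from g import *
for i in range(5):p=snap("scene")
q=snap("side")
s=r.sense();print(s["tool_pos"],s["ft_force"],s["time"]);T=s["tool_pos"]
for P in(p,q):
    m=mask(P,"sugar_pot",proj(P,np.array([[T[0],T[1],T[2]+10]]))[0])
    if m is not None:
        ys,xs=np.nonzero(m);print("mask",xs.min(),xs.max(),ys.min(),ys.max())
        for z in(84,88,92):
            h=proj(P,SH["sugar_pot"]+[T[0],T[1],z]);print(z,h.min(0).round(1),h.max(0).round(1))
plan(490.6,-32.7,50,170.9,1)
```

```text
[491.59856006 -33.75686861 116.07255671] [-0.23450401  0.03633563 -2.87465199] 35.0
mask 278 307 167 213
84 [274.9 169. ] [308.  217.6]
88 [274.7 167.3] [307.9 216. ]
92 [274.6 165.5] [307.9 214.5]
mask 285 314 191 233
84 [285.1 192.3] [315.3 237. ]
88 [285.  190.5] [315.3 235.3]
92 [285.  188.7] [315.3 233.6]
spin/row -0.0004
[np.float64(0.001), np.float64(0.0009), np.float64(0.0661)] total [0.001  0.0009 0.0661]
```

Request:
carry_out:
  commands:
    - {"jaw":0.05,"translation":[0.001,0.0009,0.015],"spin":0.0}
    - {"jaw":0.05,"translation":[0.0,0.0,0.018],"spin":0.0}
    - {"jaw":0.05,"translation":[0.0,0.0,0.018],"spin":0.0}
    - {"jaw":0.05,"translation":[0.0,0.0,0.012],"spin":0.0}
    - {"jaw":0.05,"translation":[0.0,0.0,0.008],"spin":0.0}
    - {"jaw":0.05,"translation":[0.0,0.0,0.005],"spin":0.0}
    - {"jaw":0.05,"translation":[0.0,0.0,0.001],"spin":0.0}
    - {"jaw":0.05,"translation":[0.0,0.0,0.0],"spin":0.0}

```text
time: 35.77
tool_pos: [490.7, -32.6, 39.4]
tcp_rot: [180.0, 0.0, 170.9]
ft_force: [-0.1, 0.2, -2.9]
finger_gap: 58.7
grip_force: 49.7
```

Request:
carry_out:
  commands:
    - {"jaw":0.05,"translation":[0.0,0.0,0.0],"spin":0.0}
    - {"jaw":0.05,"translation":[0.0,0.0,0.0],"spin":0.0}
    - {"jaw":0.05,"translation":[0.0,0.0,0.0],"spin":0.0}
    - {"jaw":0.05,"translation":[0.0,0.0,0.001],"spin":0.0}
    - {"jaw":0.05,"translation":[0.0,0.0,0.0],"spin":0.0}
    - {"jaw":0.05,"translation":[0.0,0.0,0.0],"spin":0.0}
    - {"jaw":0.05,"translation":[0.0,0.0,0.0],"spin":0.0}
    - {"jaw":0.05,"translation":[0.0,0.0,0.0],"spin":0.0}

```text
time: 36.43
tool_pos: [490.5, -32.6, 38.2]
tcp_rot: [180.0, -0.0, 170.9]
ft_force: [-0.1, -0.1, -3.0]
finger_gap: 58.5
grip_force: 49.7
```

Request:
carry_out:
  commands:
    - {"jaw":0.05,"translation":[0.0,0.0,0.001],"spin":0.0}
    - {"jaw":0.05,"translation":[0.0,0.0,0.0],"spin":0.0}
    - {"jaw":0.05,"translation":[0.0,0.0,0.0],"spin":0.0}
    - {"jaw":0.05,"translation":[0.0,0.0,0.0],"spin":0.0}
    - {"jaw":0.05,"translation":[0.0,0.0,0.0],"spin":0.0}
    - {"jaw":0.05,"translation":[0.0,0.0,0.0],"spin":0.0}
    - {"jaw":0.05,"translation":[0.0,0.0,0.0],"spin":0.0}
    - {"jaw":0.05,"translation":[0.0,0.0,0.0],"spin":0.0}

```text
time: 37.1
tool_pos: [490.5, -32.6, 37.2]
tcp_rot: [-180.0, 0.0, 170.9]
ft_force: [0.3, 0.2, -3.5]
finger_gap: 58.5
grip_force: 49.7
```

Request:
carry_out:
  commands:
    - {"jaw":0.05,"translation":[0.0,0.0,0.001],"spin":0.0}
    - {"jaw":0.05,"translation":[0.0,0.0,0.0],"spin":0.0}
    - {"jaw":0.05,"translation":[0.0,0.0,0.0],"spin":0.0}
    - {"jaw":0.05,"translation":[0.0,0.0,0.0],"spin":0.0}
    - {"jaw":0.05,"translation":[0.0,0.0,0.0],"spin":0.0}
    - {"jaw":0.05,"translation":[0.0,0.0,0.0],"spin":0.0}
    - {"jaw":0.05,"translation":[0.0,0.0,0.0],"spin":0.0}
    - {"jaw":0.05,"translation":[0.0,0.0,0.0],"spin":0.0}

```text
time: 37.77
tool_pos: [490.5, -32.6, 36.2]
tcp_rot: [180.0, 0.0, 170.9]
ft_force: [0.9, 0.3, -3.4]
finger_gap: 58.5
grip_force: 49.7
```

Request:
carry_out:
  commands:
    - {"jaw":0.05,"translation":[0.0,0.0,0.001],"spin":0.0}
    - {"jaw":0.05,"translation":[0.0,0.0,0.0],"spin":0.0}
    - {"jaw":0.05,"translation":[0.0,0.0,0.0],"spin":0.0}
    - {"jaw":0.05,"translation":[0.0,0.0,0.0],"spin":0.0}
    - {"jaw":0.05,"translation":[0.0,0.0,0.0],"spin":0.0}
    - {"jaw":0.05,"translation":[0.0,0.0,0.0],"spin":0.0}
    - {"jaw":0.05,"translation":[0.0,0.0,0.0],"spin":0.0}
    - {"jaw":0.05,"translation":[0.0,0.0,0.0],"spin":0.0}

```text
time: 38.43
tool_pos: [490.7, -32.7, 35.6]
tcp_rot: [-180.0, 0.0, 170.9]
ft_force: [-3.1, 0.7, 5.1]
finger_gap: 58.4
grip_force: 50.4
```

Contact. Release and rise.

Request:
carry_out:
  commands:
    - {"jaw":0.05,"translation":[0.0,0.0,0.0],"spin":0.0}
    - {"jaw":0.062,"translation":[0.0,0.0,0.0],"spin":0.0}
    - {"jaw":0.072,"translation":[0.0,0.0,0.0],"spin":0.0}
    - {"jaw":0.085,"translation":[0.0,0.0,0.0],"spin":0.0}
    - {"jaw":0.085,"translation":[0.0,0.0,0.0],"spin":0.0}
    - {"jaw":0.085,"translation":[0.0,0.0,-0.01],"spin":0.0}
    - {"jaw":0.085,"translation":[0.0,0.0,-0.02],"spin":0.0}
    - {"jaw":0.085,"translation":[0.0,0.0,-0.03],"spin":0.0}

```text
time: 39.1
tool_pos: [488.1, -32.2, 93.7]
tcp_rot: [180.0, -0.3, 170.9]
ft_force: [0.6, -0.3, -0.0]
finger_gap: 85.2
grip_force: 0.0
```

Request:
carry_out:
  commands:
    - {"jaw":0.085,"translation":[0.0,0.0,-0.03],"spin":0.0}
    - {"jaw":0.085,"translation":[0.0,0.0,-0.035],"spin":0.0}
    - {"jaw":0.085,"translation":[0.0,0.0,-0.03],"spin":0.0}
    - {"jaw":0.085,"translation":[0.0,0.0,-0.02],"spin":0.0}
    - {"jaw":0.085,"translation":[0.0,0.0,0.0],"spin":0.0}
    - {"jaw":0.085,"translation":[0.0,0.0,0.0],"spin":0.0}
    - {"jaw":0.085,"translation":[0.0,0.0,0.0],"spin":0.0}
    - {"jaw":0.085,"translation":[0.0,0.0,0.0],"spin":0.0}

```text
time: 39.77
tool_pos: [489.6, -32.5, 208.8]
tcp_rot: [180.0, -0.1, 170.9]
ft_force: [-0.1, 0.0, -0.6]
finger_gap: 85.2
grip_force: 0.0
```

Run:
```python
from g import *
np.set_printoptions(suppress=True)
for i in range(3):p=snap("wrist")
s=r.sense();print(s["tool_pos"],s["time"])
m=mask(p,"sugar_pot",proj(p,np.array([[491,-33,40.]]))[0]);print(None if m is None else fit("sugar_pot",[(p,m)],[491,-33,12,0],z=12))
plan(618.8,-298.8,210,170.9,8)
```

```text
[489.72837164 -32.47968548 208.89319982] 39.9167
(array([488.643, -31.41 ,  12.   ,   0.   ]), 0.02)
spin/row -0.0
[np.float64(-0.0212), np.float64(-0.0303), np.float64(-0.0001)] total [-0.1696 -0.2424 -0.0008]
```

Request:
carry_out:
  commands:
    - {"jaw":0.07,"translation":[-0.0212,-0.0303,0.0],"spin":0.0}
    - {"jaw":0.07,"translation":[-0.0212,-0.0303,0.0],"spin":0.0}
    - {"jaw":0.07,"translation":[-0.0212,-0.0303,0.0],"spin":0.0}
    - {"jaw":0.07,"translation":[-0.0212,-0.0303,0.0],"spin":0.0}
    - {"jaw":0.07,"translation":[-0.0212,-0.0303,0.0],"spin":0.0}
    - {"jaw":0.07,"translation":[-0.0212,-0.0303,0.0],"spin":0.0}
    - {"jaw":0.07,"translation":[-0.0212,-0.0303,0.0],"spin":0.0}
    - {"jaw":0.07,"translation":[-0.0212,-0.0303,0.0],"spin":0.0}

```text
time: 40.63
tool_pos: [619.7, -300.5, 209.2]
tcp_rot: [180.0, -0.1, 170.9]
ft_force: [0.8, 0.5, 0.3]
finger_gap: 70.4
grip_force: 0.0
```

Run:
```python
from g import *
np.set_printoptions(suppress=True)
for i in range(10):p=snap("wrist")
s=r.sense();print(s["tool_pos"],s["time"])
uv=proj(p,np.array([[618.8,-298.8,50.]]))[0];print(uv)
m=mask(p,"mill",uv);print(None if m is None else fit("mill",[(p,m)],[618,-298,0,0],z=0))
print([(np.round(q["xy"]).tolist(),atz(p,q["xy"],0)[:2].tolist()) for q in r.landmark_of(p,"mill")])
cv2.imwrite("pics/w7.png",p["pixels"])
plan(618.8,-298.8,30,170.9,8)
```

```text
[ 619.64038351 -297.78255447  211.17954805] 41.1333
[315.19597988 225.30483496]
(array([ 618.318, -298.262,    0.   ,    0.   ]), 0.02)
[([318.0, 215.0], [620.8, -297.2]), ([330.0, 300.0], [711.0, -297.9]), ([234.0, 279.0], [673.3, -393.9]), ([183.0, 189.0], [571.8, -425.7])]
spin/row 0.0001
[np.float64(0.0001), np.float64(-0.0001), np.float64(0.0226)] total [ 0.0008 -0.0008  0.1808]
```

View pics/w7.png

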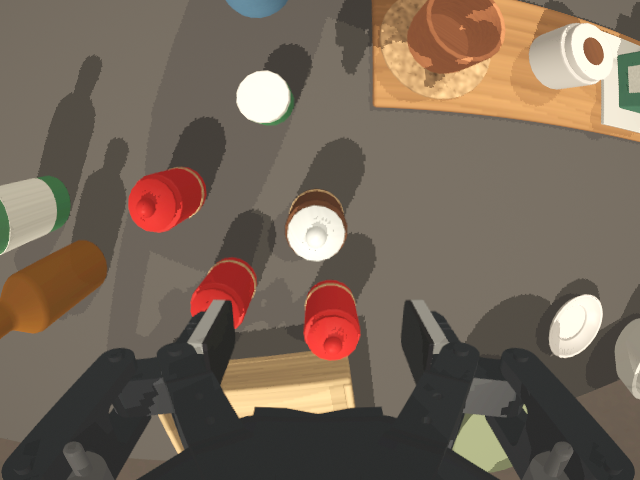

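Wrist view: dark mill with metal head at (316,232) between the fingers, red mills at (168,200), (228,290) and (332,320) clear of them. Descend and grip.

Request:
carry_out:
  commands:
    - {"jaw":0.07,"translation":[0.0008,-0.0009,0.028],"spin":0.0}
    - {"jaw":0.07,"translation":[0.0,0.0,0.03],"spin":0.0}
    - {"jaw":0.07,"translation":[0.0,0.0,0.03],"spin":0.0}
    - {"jaw":0.07,"translation":[0.0,0.0,0.03],"spin":0.0}
    - {"jaw":0.07,"translation":[0.0,0.0,0.025],"spin":0.0}
    - {"jaw":0.07,"translation":[0.0,0.0,0.02],"spin":0.0}
    - {"jaw":0.07,"translation":[0.0,0.0,0.012],"spin":0.0}
    - {"jaw":0.07,"translation":[0.0,0.0,0.005],"spin":0.0}

```text
time: 41.9
tool_pos: [617.2, -298.5, 27.8]
tcp_rot: [179.9, -0.2, 170.9]
ft_force: [-0.5, -0.5, -1.1]
finger_gap: 70.1
grip_force: 0.0
```

Request:
carry_out:
  commands:
    - {"jaw":0.07,"translation":[0.0,0.0,0.0],"spin":0.0}
    - {"jaw":0.07,"translation":[0.0,0.0,0.0],"spin":0.0}
    - {"jaw":0.042,"translation":[0.0,0.0,0.0],"spin":0.0}
    - {"jaw":0.042,"translation":[0.0,0.0,0.0],"spin":0.0}
    - {"jaw":0.042,"translation":[0.0,0.0,0.0],"spin":0.0}
    - {"jaw":0.042,"translation":[0.0,0.0,0.0],"spin":0.0}
    - {"jaw":0.042,"translation":[0.0,0.0,0.0],"spin":0.0}
    - {"jaw":0.042,"translation":[0.0,0.0,0.0],"spin":0.0}
  squeeze: 40

```text
time: 42.57
tool_pos: [620.0, -300.4, 32.7]
tcp_rot: [-179.9, 0.2, 170.9]
ft_force: [-0.3, 0.1, 6.8]
finger_gap: 48.8
grip_force: 42.0
```

Request:
carry_out:
  commands:
    - {"jaw":0.042,"translation":[0.0,0.0,0.0],"spin":0.0}
    - {"jaw":0.042,"translation":[0.0,0.0,0.0],"spin":0.0}
    - {"jaw":0.042,"translation":[0.0,0.0,-0.015],"spin":0.0}
    - {"jaw":0.042,"translation":[0.0,0.0,-0.025],"spin":0.0}
    - {"jaw":0.042,"translation":[0.0,0.0,-0.03],"spin":0.0}
    - {"jaw":0.042,"translation":[0.0,0.0,-0.03],"spin":0.0}
    - {"jaw":0.042,"translation":[0.0,0.0,-0.015],"spin":0.0}
    - {"jaw":0.042,"translation":[0.0,0.0,0.0],"spin":0.0}

```text
time: 43.23
tool_pos: [621.3, -301.2, 151.8]
tcp_rot: [-179.8, 0.5, 170.9]
ft_force: [-0.1, -0.4, -0.3]
finger_gap: 49.2
grip_force: 41.8
```

Run:
```python
from g import *
for i in range(6):p=snap("wrist")
s=r.sense();print(s["tool_pos"],s["finger_gap"],s["grip_force"],s["time"],s["ft_force"])
c=np.array([490.6,-32.7]);g=c+105*V;print(g)
plan(*g,145,170.9,8)
```

```text
[ 617.13994656 -298.7883635   142.07221156] 49.47948863751509 41.844114661216736 43.5333 [-0.54324003  1.03690481 -2.08973897]
[594.2665 -49.3635]
spin/row -0.0
[np.float64(0.0078), np.float64(0.0303), np.float64(-0.0004)] total [ 0.0624  0.2424 -0.0032]
```

Request:
carry_out:
  commands:
    - {"jaw":0.042,"translation":[0.0078,0.0303,0.0],"spin":0.0}
    - {"jaw":0.042,"translation":[0.0078,0.0303,0.0],"spin":0.0}
    - {"jaw":0.042,"translation":[0.0078,0.0303,0.0],"spin":0.0}
    - {"jaw":0.042,"translation":[0.0078,0.0303,0.0],"spin":0.0}
    - {"jaw":0.042,"translation":[0.0078,0.0303,0.0],"spin":0.0}
    - {"jaw":0.042,"translation":[0.0078,0.0303,0.0],"spin":0.0}
    - {"jaw":0.042,"translation":[0.0078,0.0303,0.0],"spin":0.0}
    - {"jaw":0.042,"translation":[0.0078,0.0303,0.0],"spin":0.0}

```text
time: 44.2
tool_pos: [594.1, -48.8, 143.4]
tcp_rot: [180.0, -0.2, 170.9]
ft_force: [-0.1, 0.4, -2.2]
finger_gap: 49.0
grip_force: 42.2
```

Run:
```python
from g import *
for i in range(10):p=snap("scene")
q=snap("side")
s=r.sense();print(s["tool_pos"],s["ft_force"],s["time"]);T=s["tool_pos"]
for P in(p,q):
    m=mask(P,"mill",proj(P,np.array([[T[0],T[1],T[2]+10]]))[0])
    if m is not None:
        ys,xs=np.nonzero(m);print("mask",xs.min(),xs.max(),ys.min(),ys.max())
        for z in(106,110,114):
            h=proj(P,SH["mill"]+[T[0],T[1],z]);print(z,h.min(0).round(1),h.max(0).round(1))
plan(594.3,-49.4,50,170.9,1)
```

```text
[595.40904386 -51.3552558  145.05828292] [-0.45849454  0.14554359 -2.4265713 ] 44.75
mask 319 347 181 230
106 [318.2 180.7] [347.7 234.3]
110 [318.1 178.8] [347.8 232.7]
114 [318.1 176.9] [347.8 231.1]
mask 337 360 172 215
106 [337.  169.2] [361.9 218.2]
110 [337.  167.4] [362.  216.5]
114 [337.  165.5] [362.1 214.7]
spin/row -0.0013
[np.float64(0.0013), np.float64(0.0015), np.float64(0.0951)] total [0.0013 0.0015 0.0951]
```

Request:
carry_out:
  commands:
    - {"jaw":0.042,"translation":[0.0013,0.0015,0.02],"spin":0.0}
    - {"jaw":0.042,"translation":[0.0,0.0,0.024],"spin":0.0}
    - {"jaw":0.042,"translation":[0.0,0.0,0.024],"spin":0.0}
    - {"jaw":0.042,"translation":[0.0,0.0,0.018],"spin":0.0}
    - {"jaw":0.042,"translation":[0.0,0.0,0.012],"spin":0.0}
    - {"jaw":0.042,"translation":[0.0,0.0,0.008],"spin":0.0}
    - {"jaw":0.042,"translation":[0.0,0.0,0.003],"spin":0.0}
    - {"jaw":0.042,"translation":[0.0,0.0,0.0],"spin":0.0}

```text
time: 45.52
tool_pos: [594.3, -48.8, 36.1]
tcp_rot: [180.0, -0.0, 170.9]
ft_force: [-0.1, 0.4, -2.1]
finger_gap: 49.0
grip_force: 42.3
```

Request:
carry_out:
  commands:
    - {"jaw":0.042,"translation":[0.0,0.0,0.0],"spin":0.0}
    - {"jaw":0.042,"translation":[0.0,0.0,0.0],"spin":0.0}
    - {"jaw":0.042,"translation":[0.0,0.0,0.001],"spin":0.0}
    - {"jaw":0.042,"translation":[0.0,0.0,0.0],"spin":0.0}
    - {"jaw":0.042,"translation":[0.0,0.0,0.0],"spin":0.0}
    - {"jaw":0.042,"translation":[0.0,0.0,0.0],"spin":0.0}
    - {"jaw":0.042,"translation":[0.0,0.0,0.0],"spin":0.0}
    - {"jaw":0.042,"translation":[0.0,0.0,0.0],"spin":0.0}

```text
time: 46.18
tool_pos: [594.3, -48.7, 35.2]
tcp_rot: [-180.0, 0.0, 170.9]
ft_force: [0.3, -0.5, -1.7]
finger_gap: 48.9
grip_force: 42.3
```

Request:
carry_out:
  commands:
    - {"jaw":0.042,"translation":[0.0,-0.0007,0.001],"spin":0.0}
    - {"jaw":0.042,"translation":[0.0,0.0,0.0],"spin":0.0}
    - {"jaw":0.042,"translation":[0.0,0.0,0.0],"spin":0.0}
    - {"jaw":0.042,"translation":[0.0,0.0,0.0],"spin":0.0}
    - {"jaw":0.042,"translation":[0.0,0.0,0.0],"spin":0.0}
    - {"jaw":0.042,"translation":[0.0,0.0,0.0],"spin":0.0}
    - {"jaw":0.042,"translation":[0.0,0.0,0.0],"spin":0.0}
    - {"jaw":0.042,"translation":[0.0,0.0,0.0],"spin":0.0}

```text
time: 46.85
tool_pos: [594.2, -49.4, 34.2]
tcp_rot: [-180.0, -0.0, 170.9]
ft_force: [-0.0, 0.0, -1.9]
finger_gap: 49.4
grip_force: 42.3
```

Request:
carry_out:
  commands:
    - {"jaw":0.042,"translation":[0.0,0.0,0.001],"spin":0.0}
    - {"jaw":0.042,"translation":[0.0,0.0,0.0],"spin":0.0}
    - {"jaw":0.042,"translation":[0.0,0.0,0.0],"spin":0.0}
    - {"jaw":0.042,"translation":[0.0,0.0,0.0],"spin":0.0}
    - {"jaw":0.042,"translation":[0.0,0.0,0.0],"spin":0.0}
    - {"jaw":0.042,"translation":[0.0,0.0,0.0],"spin":0.0}
    - {"jaw":0.042,"translation":[0.0,0.0,0.0],"spin":0.0}
    - {"jaw":0.042,"translation":[0.0,0.0,0.0],"spin":0.0}

```text
time: 47.52
tool_pos: [594.2, -49.4, 33.2]
tcp_rot: [180.0, 0.0, 170.9]
ft_force: [0.2, -0.5, -1.6]
finger_gap: 49.0
grip_force: 42.3
```

Request:
carry_out:
  commands:
    - {"jaw":0.042,"translation":[0.0,0.0,0.001],"spin":0.0}
    - {"jaw":0.042,"translation":[0.0,0.0,0.0],"spin":0.0}
    - {"jaw":0.042,"translation":[0.0,0.0,0.0],"spin":0.0}
    - {"jaw":0.042,"translation":[0.0,0.0,0.0],"spin":0.0}
    - {"jaw":0.042,"translation":[0.0,0.0,0.0],"spin":0.0}
    - {"jaw":0.042,"translation":[0.0,0.0,0.0],"spin":0.0}
    - {"jaw":0.042,"translation":[0.0,0.0,0.0],"spin":0.0}
    - {"jaw":0.042,"translation":[0.0,0.0,0.0],"spin":0.0}

```text
time: 48.18
tool_pos: [594.5, -49.4, 32.7]
tcp_rot: [180.0, 0.0, 170.9]
ft_force: [-2.2, 0.9, 6.4]
finger_gap: 49.0
grip_force: 42.5
```

Contact. Release and rise clear.

Request:
carry_out:
  commands:
    - {"jaw":0.042,"translation":[0.0,0.0,0.0],"spin":0.0}
    - {"jaw":0.052,"translation":[0.0,0.0,0.0],"spin":0.0}
    - {"jaw":0.062,"translation":[0.0,0.0,0.0],"spin":0.0}
    - {"jaw":0.072,"translation":[0.0,0.0,0.0],"spin":0.0}
    - {"jaw":0.075,"translation":[0.0,0.0,0.0],"spin":0.0}
    - {"jaw":0.075,"translation":[0.0,0.0,-0.01],"spin":0.0}
    - {"jaw":0.075,"translation":[0.0,0.0,-0.02],"spin":0.0}
    - {"jaw":0.075,"translation":[0.0,0.0,-0.03],"spin":0.0}

```text
time: 48.85
tool_pos: [591.8, -49.0, 90.2]
tcp_rot: [180.0, -0.3, 170.9]
ft_force: [0.0, -0.9, -0.1]
finger_gap: 75.2
grip_force: 0.0
```

Request:
carry_out:
  commands:
    - {"jaw":0.075,"translation":[0.0,0.0,-0.03],"spin":0.0}
    - {"jaw":0.075,"translation":[0.0,0.0,-0.035],"spin":0.0}
    - {"jaw":0.075,"translation":[0.0,0.0,-0.035],"spin":0.0}
    - {"jaw":0.075,"translation":[0.0,0.0,-0.035],"spin":0.0}
    - {"jaw":0.075,"translation":[0.0,0.0,-0.03],"spin":0.0}
    - {"jaw":0.075,"translation":[0.0,0.0,-0.015],"spin":0.0}
    - {"jaw":0.075,"translation":[0.0,0.0,0.0],"spin":0.0}
    - {"jaw":0.075,"translation":[0.0,0.0,0.0],"spin":0.0}

```text
time: 49.52
tool_pos: [594.9, -49.5, 274.2]
tcp_rot: [-180.0, 0.2, 170.9]
ft_force: [-1.3, -0.2, -1.1]
finger_gap: 74.8
grip_force: 0.0
```

Run:
```python
from g import *
np.set_printoptions(suppress=True)
for i in range(5):w=snap("wrist")
p=snap("scene");q=snap("side");print(r.sense()["tool_pos"],r.sense()["time"])
G={"spice_jar":(511,96,104),"tea_tin":(511,96,18),"cup":(470,-161,18),"sugar_pot":(490.6,-32.7,12),"mill":(594.3,-49.4,0),"other_cup":(389,-318,0),"other_jar":(506,-324,0)}
for t,g in G.items():
    o=[]
    for P in(p,q,w):
        try:
            m=mask(P,t,proj(P,np.array([[g[0],g[1],g[2]+30.]]))[0])
            o.append(fit(t,[(P,m)],[*g,-.159],z=g[2])[0][:2].round(1).tolist() if m is not None else None)
        except Exception as e:o.append(str(e)[:20])
    print(t,g,o)
cv2.imwrite("pics/end.png",np.hstack([cv2.resize(w["pixels"],(400,300)),cv2.resize(p["pixels"],(400,300))]))
cv2.imwrite("pics/end.png",np.vstack([cv2.imread("pics/end.png"),np.hstack([cv2.resize(q["pixels"],(400,300)),cv2.resize(p["pixels"][120:345,180:480],(400,300))])]))
```

```text
[593.69523004 -49.29083366 270.90202835] 49.8667
spice_jar (511, 96, 104) [[508.9, 97.6], [508.9, 95.4], [508.8, 96.7]]
tea_tin (511, 96, 18) [[518.7, 86.8], [508.2, 92.2], [513.0, 81.5]]
cup (470, -161, 18) [[470.1, -160.7], [470.3, -162.2], [470.4, -160.4]]
sugar_pot (490.6, -32.7, 12) [[489.6, -31.2], [490.7, -26.2], [489.0, -31.6]]
mill (594.3, -49.4, 0) [[592.9, -48.1], [593.2, -49.3], None]
other_cup (389, -318, 0) [[388.8, -317.6], [388.8, -319.1], [388.3, -317.6]]
other_jar (506, -324, 0) [[505.9, -323.7], [505.9, -324.9], [506.0, -323.7]]
```

View pics/end.png

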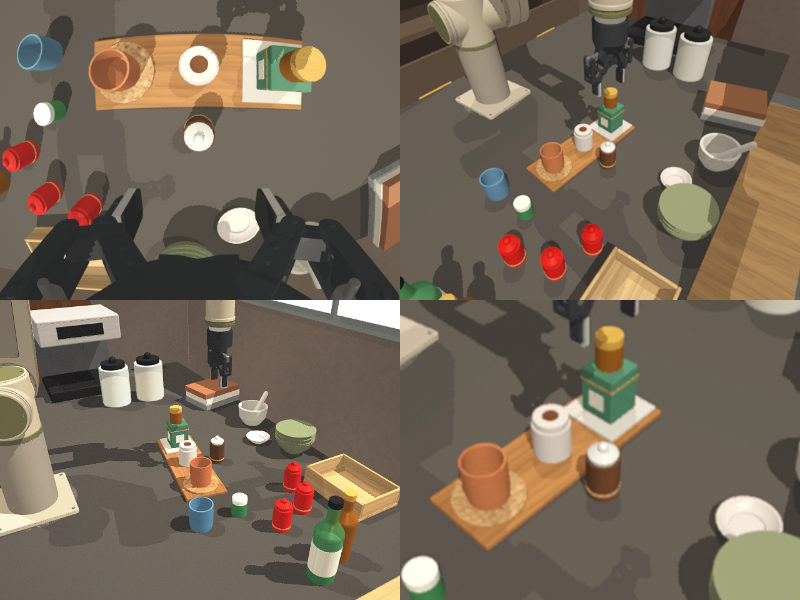

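All views show the layout as asked and upright: the stack on the tile, cup on the mat, pot between them, and mill just off the far edge. By the fits the jar is about 2 mm off the tin's centre and the mill gap about 14 mm; the blue cup and green jar haven't moved.

```bash
python3 -c "
from bench import r
print(r.hand_in())"
```

```text
the job is handed in; nothing more can be done
None
```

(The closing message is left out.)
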